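# Index the sample carousel and load the urgent tube

## Robot

A 6-joint arm with a two-finger parallel gripper is mounted at the origin on the work surface. World frame = base frame: x ahead of the robot, y to its left, z up, the work surface at z = 0. Lengths are in mm, angles in rad, forces in N, time in s.
With the tool pointing down it reaches from about 250 to 725 mm from the base axis. Payload 4 kg.
Tool frame: the origin (TCP) lies midway between the tips of the shut fingers; the grasp point (between the pads) lies 19 mm behind it; z points along the fingers, x is the direction in which the jaws open and shut, and the axes are right-handed (so a half turn about z gives the same grasp; the last joint's range is limited). The gripper opens to 85 mm and grips with 20 to 120 N. Pads are 22 mm wide; open, the fingers measure 114 mm over their backs; the gripper's body (76 mm by 85 mm) begins 54 mm behind the grasp point. The pads swing forward as they close: fully open they stand 13 mm farther back than shut.
Start: joints at [-1.237, 0.241, 0.005, 1.335, 0, 1.571], TCP at [163.816, -472.402, 231.306] pointing down, gripper open.
Joint ranges: [-2.72, 2.72], [-1.05, 1.87], [-1.09, 1.28], [-1.99, 2.15], [-1.42, 1.44], [-3.14, 3.14]. Speed limits (rad/s): [2.79, 2.79, 3.14, 3.14, 3.14, 3.14].

## Interface

Orientations are given as a rotation vector (axis times angle).
In Python, from workcell import * gives the robot as it stands. The module is installed in compiled form; this text tells all that it offers.
- The arm moves only by the tool jog_arm, never from a script. Its argument "moves" is a list that holds one entry, the list of rows, each a list of 7 numbers: the shift along the tool's x, y, z scaled (see below), then the turn, a rotation vector about the tool's x, y, z scaled (see below), then the opening, from 0 (shut) to 1 (fully open). A call has 1 to 20 rows; each row is the pose to reach, as a shift and turn from the pose commanded when the call began, along the tool's axes at that moment; what a row does not reach only later rows make up. The controller multiplies each number of a shift by 10 cm and each number of a turn by 1.5 rad. A row lasts 1/12 s, in which the tool goes at most 41.7 mm and 7.16 degrees, less where a joint would pass 70% of its speed; a pose out of reach is approached as far as the arm can. A call with a number of a shift or a turn outside -1 to 1 is refused whole. A call with a gripper value outside its range is refused whole. The fingers move at their own pace and stop on an object; "grip_force" is the grip in N (left out, the last holds). Time passes only in rows, so rows that repeat a pose let the fingers close. It gives the time, the measured TCP pose, the force and the opening at its end, in the units of the state.
- sense(): the state, without advancing time (a new reading comes with each control period).
- snapshot(name): name is "scene" or "top" or "wrist"; returns (picture, depth): 384x512x3 uint8, blue, green, red; 384x512 float32, mm along the optical axis (not along the pixel's ray), 0 where there is no reading.
- camera_info(name): a dict with "fx", "fy", "cx", "cy" (pixels), "R" (3x3) and "t" (3): a world point X has camera coordinates R X + t. Camera axes: x right, y down, z forward; pixel columns grow to the right and rows downward; lengths in mm; the calibration is good to about 2 mm. The wrist camera is an equidistant fisheye: a pixel r from the principal point sees the ray r / f radians off the axis. A picture is of the moment at which its call begins: read the wrist's pose just before it. camera_info takes no time and is no camera call; for the wrist camera it gives the pose at the moment of the call.
- hand_in(): hands the job in, once; it reports no verdict.
The state is a dict: "t": time; "qpos": joint angles; "qvel": joint speeds; "joint_torque": joint torques, N m; "tool_pos": TCP position; "tcp_rot": TCP orientation; "wrist_force": force on the tool from outside, world axes, zero at the start; "moment": the same for the moment, N m; "opening": finger opening in mm.
Only numpy, scipy, OpenCV 4.12 (cv2) and the standard library are available. Lean on these libraries where they do the work, as an engineer would, in place of code of your own. Each camera call takes 0.05 s, during which the arm holds its last target.

## Task

Turn the sample carousel by gently pushing one of its holders sideways until the spring index plunger drops into the slot in the rim and locks it, which puts the red holder at the orange loading zone; do not squeeze the carousel or force it against the locked plunger. Then take the red-capped tube from the blue rack and stand it fully down in the red holder, and let go. Leave the other tubes standing in their own holders and holes, and the things on the bench alone.

Things in the scene. Friction and masses are not known exactly. Their poses are not given: they have to be found in the camera images.
- sampler: The carousel unit, fixed to the bench: a round white case, 300 mm across, top face 62 mm above the bench, with a blue band, a box at its rear (+x of its frame) and a nose at its front (-x) with an orange strip and arc, the loading zone. Origin: on the carousel's axis, at bench height; z up.
- carousel: The carousel, turns endlessly either way about its vertical axis, resisting with 1 to 3 N at a holder. Origin on the axis at the tray's underside, 66 mm above the bench; z up. Grey tray 4 mm thick, aluminium flange at 113 to 141 mm radius, top 12 mm above the origin. Eight holders every 45 degrees from +x of this frame, centres 90 mm out; the red one on -x. Black hub 68 mm across, 34 mm tall.
- red_holder (a point): Centre of the mouth of the red holder, at its rim. All eight holders are upright tubes on the tray: 26 mm outside, 15.5 mm hole, 33 mm deep to the floor on the tray; rim 37 mm above the carousel's origin. Three others hold tubes that rise to 79 mm above that origin.
- rim_slot (a point): Centre of the only slot in the carousel's flange, at its top: 10 mm wide along the rim, with red edges, 127 mm from the axis on +x of the carousel, just opposite the red holder. The plunger pin drops into it.
- load_zone (a point): Middle of the orange arc on the front edge of the case top, 146 mm from the axis, about 80 mm long. It is the loading zone, not an exact mark: when the plunger has dropped, the red holder stands somewhere in front of this arc, within 15 degrees to either side of the line from the axis to this point.
- index_plunger (a joint): Spring plunger, red knob, 8 mm round-ended pin, on a bracket clamped by hand at the case's rear, opposite the orange arc within 15 degrees, 127 mm from the axis, up to 155 mm above the bench. 0: pin slides on the flange; 0.007 m: dropped in the slot. It drops by itself as the slot comes under it from either side; then the rim has 1 mm play each way and resistance rises steeply.
- urgent_tube: The tube to load, red cap and dark red glass, 75 mm tall, body 13 mm across with a bevelled foot, rubber cap 17 mm across and 19 mm tall at the top, 16 g; it can swing in a light grip if moved fast. Origin at the centre of its foot; z along the tube, up. It starts upright in a hole of the rack, its foot 8 mm above the bench.
- rack: Blue block rack fixed to the bench, 172 x 56 x 44 mm, with four 15 mm holes, 36 mm deep, in one row along its x at -60, -20, 20 and 60 mm. Origin at the centre of its underside. One hole is empty, the others hold the red-, green- and white-capped tubes in any order.
- rack_tube_a: Green-capped tube of the same size in the rack; stays there.
- rack_tube_b: White-capped tube of the same size in the rack; stays there.
- tray_tube_a: Green-capped tube of the same size standing in the holder on +x of the carousel; it rides along and must stay in it.
- tray_tube_b: White-capped tube of the same size in the holder on +y of the carousel; likewise.
- tray_tube_c: Green-capped tube of the same size in the holder 45 degrees from the red one (between -x and -y of the carousel); likewise.
- jar_white: Specimen jar with a white lid, 56 mm across, 75 mm tall, loose on the bench. Origin under its centre.
- jar_blue: Specimen jar with a blue lid, same size. Origin under its centre.
- slide_box: Blue slide box, 85 x 100 x 32 mm, loose on the bench. Origin under its centre.

How it is judged (in metres and radians):
On the way, in this order (a step that is already met when the one before it is completed fails the run):
1. the index plunger has dropped into the slot of the carousel (value of joint index_plunger above 0.005 m), for 0.3 s.
2. the red-capped tube stands fully down in the red holder (value of joint index_plunger above 0.005 m and horizontal distance between urgent_tube and red_holder below 0.004 m and z of urgent_tube in the frame of carousel below 0.007 m and angle between urgent_tube's own z axis and vertical below 0.15 rad), for 0.2 s.
At the end, for the whole second after the job is handed in: The index plunger is down in the slot (more than 5 mm of its 7 mm), the red-capped tube stands in the red holder (foot within 4 mm of its centre, less than 3 mm above its floor, upright within 0.15 rad), and tube and carousel are at rest (all of step 2 and linear speed of urgent_tube below 0.02 m/s and angular speed of carousel below 0.05 rad/s); the robot touches nothing.
It fails at once if the hand or arm pushes or squeezes the carousel with more than 16 N (contact force between any of the fingers, the arm and carousel above 16 N).
It fails at once if the tube is pressed on the carousel with more than 15 N (contact force between urgent_tube and carousel above 15 N).
It fails at once if a tube in the carousel is tipped or lifted out (angle between any of tray_tube_a, tray_tube_b, tray_tube_c's own z axis and vertical above 0.3 rad or z of any of tray_tube_a, tray_tube_b, tray_tube_c in the frame of carousel above 0.015 m).
It fails at once if another tube in the rack is disturbed (distance of any of rack_tube_a, rack_tube_b from where it was at the start of the episode above 0.012 m or angle between any of rack_tube_a, rack_tube_b's own z axis and vertical above 0.3 rad).
It fails at once if a jar or the slide box is moved (distance of any of jar_white, jar_blue, slide_box from where it was at the start of the episode above 0.02 m).
It also fails if it takes over 72 s, if anything falls off the work surface, if the arm or the gripper's body presses on something with over 40 N, if the wrist force passes 120 N, or if a joint passes its speed limit or range.

## Working session

There is one attempt and no reset: what is moved stays moved. The work goes in short steps, Python scripts to look and compute and a tool call to move; the robot and the scene stay as the last step left them, time stands still between calls to the robot, and variables do not carry over. Pictures are saved under pics/ and viewed, and the job is handed in when it is done.

Besides the shell and the picture viewer there is one more tool, called after "Emit:" as name(argument=value, ...), one argument or row to a line, values as JSON. jog_arm: Moves the arm, as the interface text tells. Shifts and turns lie within -1 to 1; 1 stands for 10 cm of shift or 1.5 rad of turn. Its arguments: {"type":"object","properties":{"moves":{"type":"array","items":{"type":"array","items":{"type":"array","items":{"type":"number"}}}},"grip_force":{"type":"number"}},"required":["moves"]}

```bash
mkdir -p pics
cat > h.py <<'E'
from workcell import *
import numpy as np, cv2
def px2w(name,u,v,d,info=None):
    c=info or camera_info(name)
    p=np.array([(u-c['cx'])/c['fx']*d,(v-c['cy'])/c['fy']*d,d])
    return np.array(c['R']).T@(p-np.array(c['t']))
def atz(name,u,v,z):
    c=camera_info(name);R=np.array(c['R']);o=-R.T@np.array(c['t'])
    r=R.T@np.array([(u-c['cx'])/c['fx'],(v-c['cy'])/c['fy'],1])
    return o+r*(z-o[2])/r[2]
E
python3 - <<'E'
from h import *
s=sense();print(s)
for n in ['scene','top']:
    p,d=snapshot(n);cv2.imwrite(f'pics/{n}0.png',p);np.savez(f'pics/{n}0.npz',p=p,d=d)
    print(n,camera_info(n))
E
```

```text
{'t': 0.0, 'qpos': array([-1.23699031e+00,  2.41413344e-01,  3.73540760e-03,  1.33517252e+00,
        4.46442255e-06,  1.57082482e+00]), 'qvel': array([ 0.00109575,  0.00060367,  0.00111341, -0.00093533,  0.00040279,
        0.00019268]), 'joint_torque': array([-1.49772509e-04, -3.72317255e+01,  2.52408671e+01,  1.68068981e-02,
        2.10530823e-05, -1.37491921e-05]), 'tool_pos': array([ 163.62016682, -471.81879426,  230.41701872]), 'tcp_rot': array([-2.55861843,  1.8208692 ,  0.00262385]), 'wrist_force': array([ 0.41167054, -0.59847501, -0.27359673]), 'moment': array([ 0.04946994, -0.03788506,  0.05759993]), 'opening': 85.16700425843948}
scene {'fx': 414.6625346417036, 'fy': 414.6625346417036, 'cx': 251.6017451390338, 'cy': 192.16205405222524, 'R': array([[-0.66981889,  0.74250063, -0.005956  ],
       [ 0.63338611,  0.56716242, -0.52644926],
       [-0.38751089, -0.35639811, -0.85018569]]), 't': array([ 359.30282202, -252.58832896, 1475.49135783])}
top {'fx': 421.5557706610057, 'fy': 421.5557706610057, 'cx': 257.2540067164362, 'cy': 193.6243510311282, 'R': array([[-0.01520475, -0.99984231, -0.00917438],
       [-0.99776638,  0.0157688 , -0.06491228],
       [ 0.06504671,  0.00816692, -0.9978488 ]]), 't': array([  10.93997193,  513.46753208, 1414.19915632])}
```

View pics/scene0.png

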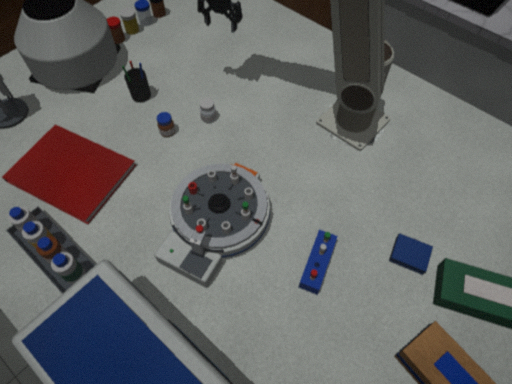

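View pics/top0.png

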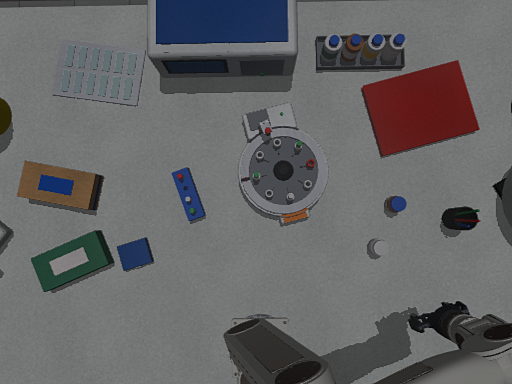

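Run:
```python
import cv2
p=cv2.imread('pics/top0.png')
cv2.imwrite('pics/t0c.png',cv2.resize(p[95:235,225:345],None,fx=5,fy=5,interpolation=cv2.INTER_CUBIC)[:600])
cv2.imwrite('pics/t0r.png',cv2.resize(p[160:230,160:220],None,fx=8,fy=8,interpolation=cv2.INTER_CUBIC))
p=cv2.imread('pics/scene0.png')
cv2.imwrite('pics/s0c.png',cv2.resize(p[155:290,150:280],None,fx=4.4,fy=4.4,interpolation=cv2.INTER_CUBIC))
```

```text
(no output)
```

View pics/t0c.png

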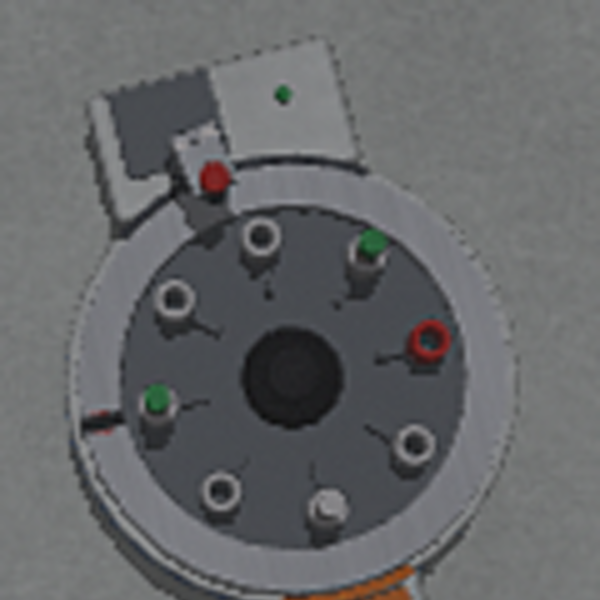

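View pics/t0r.png

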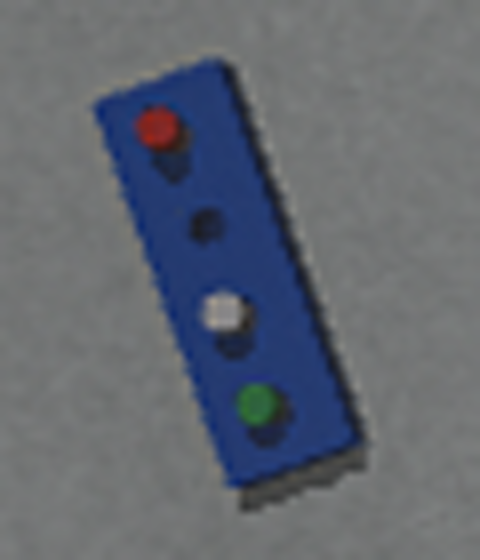

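View pics/s0c.png

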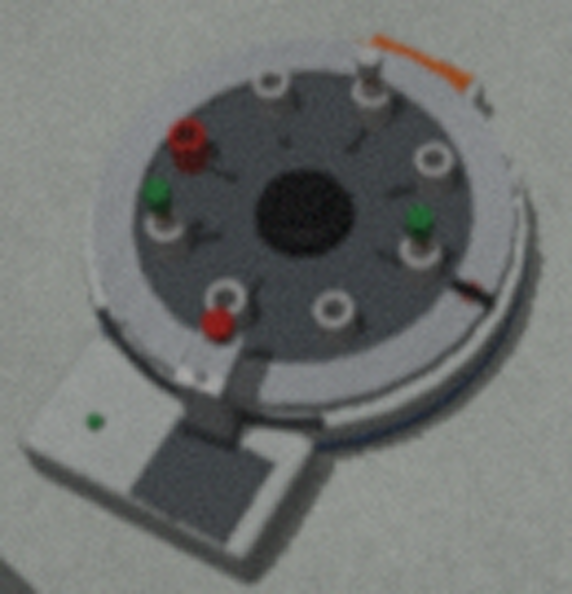

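Run:
```python
from h import *
f=lambda u,v:(225+u/5,95+v/5)
P={}
for n,(u,v,z) in dict(hub=(293,377,100),red=(430,341,103),slot=(101,422,78),knob=(215,176,150),h225=(413,444,103),h_f1=(222,491,103),h_b1=(174,300,103),h_b2=(261,238,103),green=(156,399,145),green2=(373,243,145),white=(331,505,145)).items():
    P[n]=atz('top',*f(u,v),z); print(n,P[n].round(1))
c=P['hub'][:2]
# holder opposite pairs
for n in P:
    d=P[n][:2]-c; print(n,np.hypot(*d).round(1),np.degrees(np.arctan2(d[1],d[0])).round(1))
for n,u,v in [('rack red',160+158/8,160+128/8),('white',160+223/8,160+312/8),('green',160+259/8,160+404/8)]: print(n,atz('top',u,v,83).round(1))
print('empty',atz('top',160+206/8,160+225/8,44).round(1))
D=np.load('pics/top0.npz')['d']
for u,v in [(295,215),(180,177),(283,170),(268,131),(397,204),(376,247),(135,253)]:
    print(u,v,px2w('top',u,v,D[v,u]).round(1))
```

```text
hub [581.4 -83.3 100. ]
red [ 602.8 -171.2  103. ]
slot [556.6  41.   78. ]
knob [701.8 -34.5 150. ]
h225 [ 536.8 -158.8  103. ]
h_f1 [508.7 -36.5 103. ]
h_b1 [632.   -7.8 103. ]
h_b2 [671.2 -64.3 103. ]
green [563.7   4.3 145. ]
green2 [ 659.1 -132.2  145. ]
white [ 496.2 -102.7  145. ]
hub 0.0 0.0
red 90.5 -76.3
slot 126.8 101.3
knob 129.9 22.1
h225 87.7 -120.6
h_f1 86.5 147.2
h_b1 90.9 56.2
h_b2 91.8 11.9
green 89.4 101.4
green2 91.7 -32.2
white 87.4 -167.2
rack red [570.7 253.5  83. ]
white [495.4 227.4  83. ]
green [457.9 213.   83. ]
empty [534.  241.1  44. ]
295 215 [ 438.8 -121.    47.6]
180 177 [567.3 252.5  84. ]
283 170 [582.9 -81.5  98.5]
268 131 [699.2 -34.5 150.5]
397 204 [ 469.  -450.7   72.4]
376 247 [ 331.7 -376.5   78.1]
135 253 [320.7 413.2  33.9]
```

```bash
cat >> h.py <<'E'
from scipy.spatial.transform import Rotation as Ro
def go(x,y,z,yaw):
    s=sense();R=Ro.from_rotvec(s['tcp_rot']).as_matrix()
    a=np.radians(yaw);Rd=np.array([[np.cos(a),np.sin(a),0],[np.sin(a),-np.cos(a),0],[0,0,-1]])
    sh=R.T@(np.array([x,y,z])-s['tool_pos'])/100
    tn=Ro.from_matrix(R.T@Rd).as_rotvec()/1.5
    return sh.round(3),tn.round(3)
def st():
    s=sense();R=Ro.from_rotvec(s['tcp_rot']).as_matrix()
    print('t',round(s['t'],2),'pos',s['tool_pos'].round(2),'yaw',np.degrees(np.arctan2(R[1,0],R[0,0])).round(2),'tilt',np.degrees(np.arccos(-R[2,2])).round(2),'F',s['wrist_force'].round(2),'M',s['moment'].round(3),'op',round(s['opening'],1),'q',s['qpos'].round(2))
E
python3 - <<'E'
from h import *
st();print(go(569,-172,250,82));print(camera_info('wrist'))
c=camera_info('wrist');R=np.array(c['R']);print('campos',-R.T@np.array(c['t']))
E
```

```text
t 0.1 pos [ 163.65 -471.88  230.5 ] yaw -70.87 tilt 0.11 F [-0.98 -0.1  -0.49] M [-0.021 -0.06   0.017] op 85.7 q [-1.24  0.24  0.    1.34  0.    1.57]
(array([-1.506, -4.812, -0.192]), array([-0.002,  0.   , -1.779]))
{'fx': 297.3186396354542, 'fy': 297.3186396354542, 'cx': 255.1751412016603, 'cy': 195.9694872781993, 'R': array([[ 0.32789621, -0.94471088, -0.00233135],
       [-0.89463433, -0.31130624,  0.32049625],
       [-0.30350205, -0.1030038 , -0.94724692]]), 't': array([-498.4870013 ,  -42.4414027 ,  381.84728186])}
campos [ 241.37389509 -444.80664455  374.14382465]
```

Emit:
jog_arm(
  moves=[
    [[0,-0.4,0,0,0,-0.1,0],[0,-0.8,-0.1,0,0,-0.2,0],[0,-1,-0.2,0,0,-0.3,0]],
  ],
  grip_force=30,
)

```text
t: 0.35
tool_pos: [260.3, -437.9, 250.3]
tcp_rot: [-2.856, 1.301, 0.002]
wrist_force: [0.3, -0.4, -0.0]
opening: 51.8
```

Run:
```python
from h import *
st();print(go(569,-172,250,82))
```

```text
t 0.35 pos [ 260.31 -437.93  250.34] yaw -48.98 tilt 0.18 F [ 0.32 -0.35 -0.03] M [0.007 0.01  0.008] op 51.8 q [-1.04  0.25  0.07  1.39  0.    1.39]
(array([ 0.019, -4.074,  0.012]), array([-3.000e-03, -1.000e-03, -1.524e+00]))
```

Emit:
jog_arm(
  moves=[
    [[0,-0.4,0,0,0,0,0],[0,-0.8,0,0,0,0,0],[0,-1,0,0,0,0,0]],
  ],
)

```text
t: 0.6
tool_pos: [336.5, -372.0, 251.0]
tcp_rot: [-2.854, 1.308, 0.0]
wrist_force: [0.1, -0.1, -0.2]
opening: 12.3
```

Emit:
jog_arm(
  moves=[
    [[0,-0.4,0,0,0,0,0],[0,-0.8,0,0,0,0,0],[0,-1,0,0,0,0,0]],
  ],
)

```text
t: 0.85
tool_pos: [412.4, -306.6, 250.8]
tcp_rot: [-2.855, 1.308, 0.001]
wrist_force: [0.4, -1.6, 0.4]
opening: -0.1
```

Emit:
jog_arm(
  moves=[
    [[0,-0.4,0,0,0,0,0],[0,-0.8,0,0,0,0,0],[0,-1,0,0,0,0,0]],
  ],
)

```text
t: 1.1
tool_pos: [488.5, -241.4, 250.6]
tcp_rot: [-2.855, 1.307, 0.001]
wrist_force: [-0.6, -0.7, 0.2]
opening: 0.2
```

Emit:
jog_arm(
  moves=[
    [[0,-0.3,0,0,0,-0.08,0],[0,-0.6,0,0,0,-0.16,0],[0,-0.9,0,0,0,-0.24,0],[0,-1,0,0,0,-0.32,0],[0,-1,0,0,0,-0.4,0],[0,-1,0,0,0,-0.48,0],[0,-1,0,0,0,-0.56,0],[0,-1,0,0,0,-0.64,0],[0,-1,0,0,0,-0.72,0],[0,-1,0,0,0,-0.8,0],[0,-1,0,0,0,-0.8,0]],
  ],
)

```text
t: 2.02
tool_pos: [561.7, -179.1, 250.6]
tcp_rot: [-3.096, -0.531, 0.002]
wrist_force: [0.0, -0.5, -0.2]
opening: 0.3
```

Run:
```python
from h import *
st();print(go(569,-172,250,82))
```

```text
t 2.02 pos [ 561.66 -179.13  250.6 ] yaw 19.48 tilt 0.08 F [ 0.03 -0.5  -0.17] M [ 0.007 -0.006  0.03 ] op 0.3 q [-0.31  0.42  0.31  1.46  0.    0.92]
(array([ 0.093, -0.043,  0.006]), array([-0.001,  0.   , -0.727]))
```

Take a wrist picture now (yaw 19, carousel in view), then finish the turn.

```bash
cat >> h.py <<'E'
def wray(u,v,c):
    x=(u-c['cx'])/c['fx'];y=(v-c['cy'])/c['fy'];th=np.hypot(x,y)
    k=np.sin(th)/th if th>1e-9 else 1
    R=np.array(c['R']);return -R.T@np.array(c['t']),R.T@np.array([x*k,y*k,np.cos(th)])
def watz(u,v,z,c):
    o,r=wray(u,v,c);return o+r*(z-o[2])/r[2]
def wproj(X,c):
    p=np.array(c['R'])@np.array(X,float)+np.array(c['t']);th=np.arctan2(np.hypot(p[0],p[1]),p[2]);q=p[:2]/np.hypot(p[0],p[1])*th
    return q[0]*c['fx']+c['cx'],q[1]*c['fy']+c['cy']
def wsnap(tag):
    import pickle
    c=camera_info('wrist');p,d=snapshot('wrist');cv2.imwrite(f'pics/{tag}.png',p);pickle.dump((c,p,d),open(f'pics/{tag}.pkl','wb'));return c,p,d
def wload(tag):
    import pickle
    return pickle.load(open(f'pics/{tag}.pkl','rb'))
E
python3 - <<'E'
from h import *
c,p,d=wsnap('w1');cv2.imwrite('pics/w1b.png',cv2.resize(p,None,fx=1.56,fy=1.56,interpolation=cv2.INTER_CUBIC))
E
```

```text
(no output)
```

View pics/w1b.png

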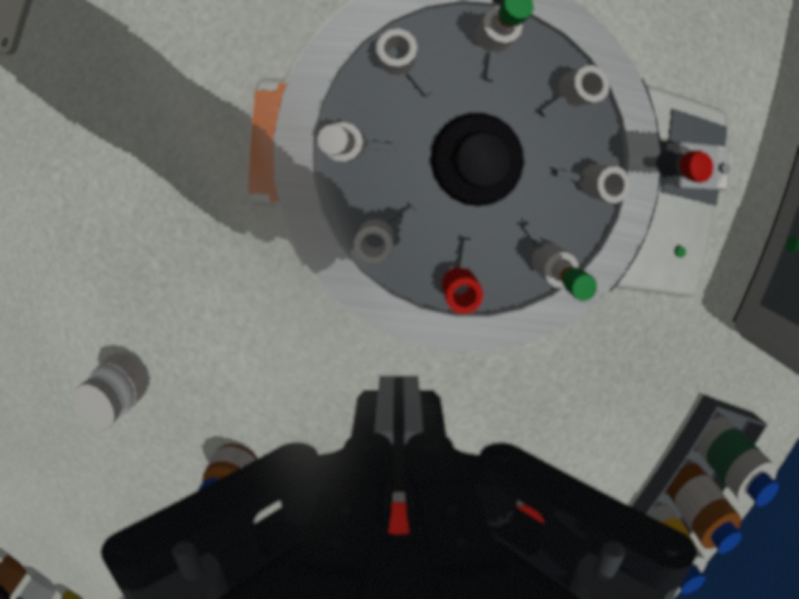

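Run:
```python
from h import *
from scipy.optimize import least_squares
c,p,d=wload('w1');k=p.shape[1]/799
pts={3:None}
# index: angle offset from carousel +x (slot): red 180
P=[(463,290,103,180),(375,241,103,135),(397,47,103,45),(591,83,103,-45),(611,184,103,-90)]
X=np.array([watz(u*k,v*k,z,c)[:2] for u,v,z,a in P]);A=np.radians([a for *_,a in P])
f=lambda q:np.concatenate([X[:,0]-q[0]-90*np.cos(A+q[2]),X[:,1]-q[1]-90*np.sin(A+q[2])])
for sgn in [1]:
    r=least_squares(f,[581,-83,np.radians(102)]);print(r.x[:2],np.degrees(r.x[2]),r.fun.round(1))
q=r.x
kn=watz(699*k,166*k,155,c);print('knob',kn,np.degrees(np.arctan2(kn[1]-q[1],kn[0]-q[0])),np.hypot(*(kn[:2]-q[:2])))
print(watz(470*k,160*k,100,c), px2w('top',0,0,0) is None)
for u,v in [(699,166),(463,305),(333,140),(264,140)]:
    uu,vv=int(u*k),int(v*k);dd=d[vv,uu];x=(uu-c['cx'])/c['fx'];y=(vv-c['cy'])/c['fy'];th=np.hypot(x,y);s=np.tan(th)/th
    R=np.array(c['R']);w=R.T@(np.array([x*s*dd,y*s*dd,dd])-np.array(c['t']));print(u,v,w.round(1),np.degrees(np.arctan2(w[1]-q[1],w[0]-q[0])).round(1))
```

```text
[584.85730237 -83.42649978] 102.24184928589452 [-0.9  1.8  0.8 -0.3 -1.3  2.3  1.5 -1.6 -1.  -1.3]
knob [698.35538901 -36.42471351 155.        ] 22.495406351222965 122.84536450921827
[577.03396548 -88.43813451 100.        ] False
699 166 [698.1 -36.3 153.7] 22.6
463 305 [ 606.4 -178.9  101.7] -77.3
333 140 [ 498.  -104.1  146.4] -166.6
264 140 [ 433.3 -120.2   48.6] -166.4
```

Run:
```python
from h import *
print(go(566.6,-172,160,79.5))
```

```text
(array([ 0.071, -0.051,  0.907]), array([-0.001,  0.   , -0.701]))
```

Emit:
jog_arm(
  moves=[
    [[0.07,-0.05,0,0,0,-0.08,0],[0.07,-0.05,0,0,0,-0.16,0],[0.07,-0.05,0,0,0,-0.24,0],[0.07,-0.05,0,0,0,-0.32,0],[0.07,-0.05,0.1,0,0,-0.4,0],[0.07,-0.05,0.3,0,0,-0.48,0],[0.07,-0.05,0.5,0,0,-0.56,0],[0.07,-0.05,0.7,0,0,-0.64,0],[0.07,-0.05,0.9,0,0,-0.7,0],[0.07,-0.05,0.9,0,0,-0.7,0],[0.07,-0.05,0.9,0,0,-0.7,0]],
  ],
)

```text
t: 2.98
tool_pos: [565.8, -171.9, 160.1]
tcp_rot: [-2.417, -2.002, 0.003]
wrist_force: [-0.0, -0.0, 1.0]
opening: 0.0
```

Run:
```python
from h import *
st();print(go(566.6,-172,88,79.5))
c,p,d=wsnap('w2');cv2.imwrite('pics/w2b.png',cv2.resize(p,None,fx=1.56,fy=1.56,interpolation=cv2.INTER_CUBIC))
```

```text
t 2.98 pos [ 565.84 -171.93  160.15] yaw 79.28 tilt 0.2 F [-0.02 -0.02  1.05] M [ 0.013 -0.006  0.002] op 0.0 q [-0.29  0.46  0.14  1.25 -0.   -0.11]
(array([0.   , 0.01 , 0.721]), array([-0.002, -0.   , -0.003]))
```

View pics/w2b.png

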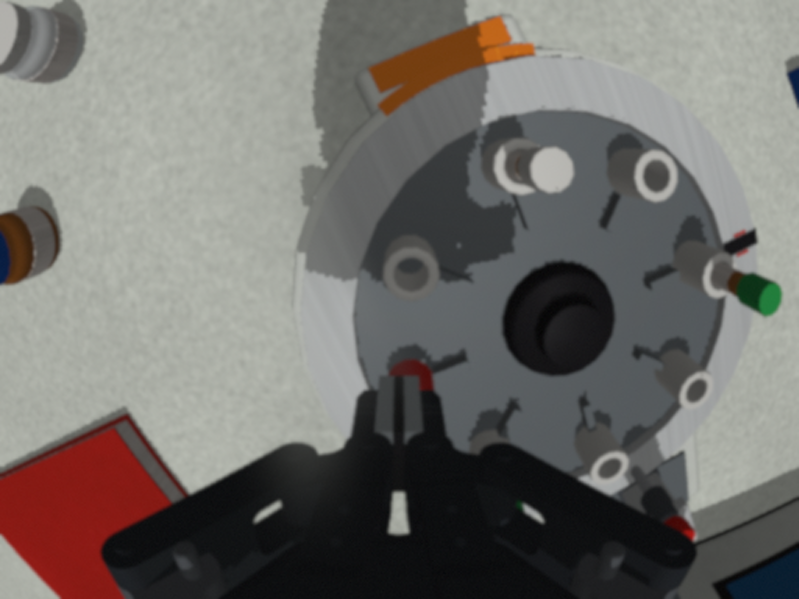

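Emit:
jog_arm(
  moves=[
    [[0,0.01,0.2,0,0,0,0],[0,0.01,0.4,0,0,0,0],[0,0.01,0.55,0,0,0,0],[0,0.01,0.66,0,0,0,0],[0,0.01,0.72,0,0,0,0],[0,0.01,0.72,0,0,0,0]],
  ],
)

```text
t: 3.53
tool_pos: [567.8, -172.4, 89.0]
tcp_rot: [-2.416, -2.008, 0.001]
wrist_force: [-0.3, -0.0, 0.3]
opening: -0.2
```

Run:
```python
from h import *
st()
def at(f): a=np.radians(f);return (583+90*np.cos(a),-83.5+90*np.sin(a),88,f+180)
for f in range(-103,-182,-3): print(f,*[x.tolist() for x in go(*at(f))])
```

```text
t 3.53 pos [ 567.75 -172.36   88.97] yaw 79.46 tilt 0.04 F [-0.27 -0.01  0.35] M [-0.038 -0.005 -0.024] op -0.2 q [-0.29  0.52  0.03  1.09  0.   -0.11]
-103 [0.002, -0.051, 0.01] [-0.001, -0.0, 0.029]
-106 [0.006, -0.098, 0.01] [-0.001, -0.0, 0.064]
-109 [0.011, -0.145, 0.01] [-0.001, -0.0, 0.098]
-112 [0.019, -0.191, 0.01] [-0.001, -0.0, 0.133]
-115 [0.03, -0.237, 0.01] [-0.001, -0.0, 0.168]
-118 [0.043, -0.283, 0.01] [-0.001, -0.0, 0.203]
-121 [0.058, -0.327, 0.01] [-0.001, 0.0, 0.238]
-124 [0.076, -0.371, 0.01] [-0.001, 0.0, 0.273]
-127 [0.096, -0.414, 0.01] [-0.001, 0.0, 0.308]
-130 [0.118, -0.455, 0.01] [-0.001, 0.0, 0.343]
-133 [0.142, -0.496, 0.01] [-0.001, 0.0, 0.378]
-136 [0.168, -0.535, 0.01] [-0.001, 0.0, 0.413]
-139 [0.197, -0.572, 0.01] [-0.001, 0.0, 0.448]
-142 [0.227, -0.609, 0.01] [-0.001, 0.0, 0.482]
-145 [0.259, -0.643, 0.01] [-0.001, 0.0, 0.517]
-148 [0.293, -0.676, 0.01] [-0.001, 0.0, 0.552]
-151 [0.329, -0.707, 0.01] [-0.001, 0.0, 0.587]
-154 [0.366, -0.736, 0.01] [-0.001, 0.0, 0.622]
-157 [0.404, -0.763, 0.01] [-0.001, 0.0, 0.657]
-160 [0.444, -0.788, 0.01] [-0.001, 0.0, 0.692]
-163 [0.485, -0.811, 0.01] [-0.001, 0.0, 0.727]
-166 [0.528, -0.831, 0.01] [-0.001, 0.0, 0.762]
-169 [0.571, -0.85, 0.01] [-0.0, 0.0, 0.797]
-172 [0.615, -0.866, 0.01] [-0.0, 0.0, 0.832]
-175 [0.66, -0.88, 0.01] [-0.0, 0.0, 0.866]
-178 [0.706, -0.891, 0.01] [-0.0, 0.0, 0.901]
-181 [0.752, -0.9, 0.01] [-0.0, 0.0, 0.936]
```

Emit:
jog_arm(
  moves=[
    [[0,-0.05,0,0,0,0.03,0],[0,-0.07,0,0,0,0.045,0],[0,-0.085,0,0,0,0.055,0],[0.005,-0.1,0,0,0,0.065,0],[0.007,-0.115,0,0,0,0.075,0],[0.009,-0.13,0,0,0,0.087,0],[0.011,-0.145,0,0,0,0.098,0]],
  ],
)

```text
t: 4.12
tool_pos: [555.0, -169.2, 90.4]
tcp_rot: [2.555, 1.823, 0.003]
wrist_force: [3.1, -2.4, 1.8]
opening: -0.2
```

Emit:
jog_arm(
  moves=[
    [[0,-0.02,0,0,0,0.015,0],[0.003,-0.045,0,0,0,0.03,0],[0.007,-0.07,0,0,0,0.05,0],[0.01,-0.095,0,0,0,0.07,0]],
  ],
)

```text
t: 4.45
tool_pos: [545.4, -164.6, 89.7]
tcp_rot: [2.65, 1.686, 0.001]
wrist_force: [2.6, -1.7, 2.2]
opening: -0.0
```

Run:
```python
from h import *
st()
def at(f): a=np.radians(f);return (583+90*np.cos(a),-83.5+90*np.sin(a),88,f+180)
for f in range(-112,-170,-3): print(f,*[x.tolist() for x in go(*at(f))])
```

```text
t 4.45 pos [ 545.41 -164.62   89.66] yaw 64.94 tilt 0.06 F [ 2.6  -1.67  2.19] M [-0.308 -0.67  -0.029] op -0.0 q [-0.29  0.47 -0.04  1.06  0.    0.14]
-112 [-0.005, 0.045, 0.017] [0.001, -0.0, -0.036]
-115 [-0.006, -0.002, 0.017] [0.001, -0.0, -0.001]
-118 [-0.005, -0.049, 0.017] [0.001, -0.0, 0.034]
-121 [-0.001, -0.096, 0.016] [0.001, -0.0, 0.069]
-124 [0.005, -0.143, 0.016] [0.001, -0.0, 0.104]
-127 [0.014, -0.189, 0.016] [0.001, -0.0, 0.139]
-130 [0.024, -0.235, 0.016] [0.001, -0.0, 0.174]
-133 [0.038, -0.28, 0.016] [0.001, -0.0, 0.209]
-136 [0.054, -0.325, 0.016] [0.001, -0.0, 0.244]
-139 [0.071, -0.368, 0.016] [0.001, -0.0, 0.279]
-142 [0.092, -0.411, 0.016] [0.001, -0.0, 0.314]
-145 [0.114, -0.452, 0.016] [0.001, -0.0, 0.348]
-148 [0.139, -0.493, 0.016] [0.001, -0.0, 0.383]
-151 [0.165, -0.531, 0.016] [0.001, -0.0, 0.418]
-154 [0.194, -0.569, 0.016] [0.001, -0.0, 0.453]
-157 [0.225, -0.605, 0.016] [0.001, -0.0, 0.488]
-160 [0.257, -0.639, 0.016] [0.001, -0.0, 0.523]
-163 [0.291, -0.671, 0.016] [0.001, -0.0, 0.558]
-166 [0.327, -0.702, 0.016] [0.001, -0.0, 0.593]
-169 [0.364, -0.731, 0.016] [0.001, -0.0, 0.628]
```

Emit:
jog_arm(
  moves=[
    [[-0.005,-0.025,0.01,0,0,0.017,0],[-0.005,-0.049,0.01,0,0,0.034,0],[-0.003,-0.072,0.01,0,0,0.051,0],[0,-0.096,0.01,0,0,0.069,0],[0.005,-0.143,0.01,0,0,0.104,0],[0.014,-0.189,0.01,0,0,0.139,0],[0.024,-0.235,0.01,0,0,0.174,0],[0.038,-0.28,0.01,0,0,0.209,0],[0.054,-0.325,0.01,0,0,0.244,0],[0.071,-0.368,0.01,0,0,0.279,0],[0.092,-0.411,0.01,0,0,0.314,0],[0.114,-0.452,0.01,0,0,0.348,0],[0.139,-0.493,0.01,0,0,0.383,0],[0.165,-0.531,0.01,0,0,0.418,0],[0.18,-0.55,0.01,0,0,0.435,0],[0.194,-0.569,0.01,0,0,0.453,0]],
  ],
)

```text
t: 5.78
tool_pos: [501.1, -123.2, 88.2]
tcp_rot: [3.06, 0.707, -0.001]
wrist_force: [3.2, -2.7, 0.6]
opening: 0.0
```

Run:
```python
from h import *
st()
def at(f): a=np.radians(f);return (583+90*np.cos(a),-83.5+90*np.sin(a),88,f+180)
for f in range(-154,-190,-3): print(f,*[x.tolist() for x in go(*at(f))])
c,p,d=wsnap('w3');cv2.imwrite('pics/w3b.png',cv2.resize(p,None,fx=1.56,fy=1.56,interpolation=cv2.INTER_CUBIC))
```

```text
t 5.78 pos [ 501.12 -123.17   88.18] yaw 26.01 tilt 0.06 F [ 3.16 -2.67  0.63] M [-0.579 -0.549 -0.087] op 0.0 q [-0.24  0.38 -0.19  1.   -0.    0.88]
-154 [0.01, 0.002, 0.002] [0.0, 0.001, 0.0]
-157 [0.011, -0.045, 0.002] [0.0, 0.001, 0.035]
-160 [0.015, -0.092, 0.002] [0.0, 0.001, 0.07]
-163 [0.021, -0.138, 0.002] [0.0, 0.001, 0.105]
-166 [0.029, -0.185, 0.002] [0.0, 0.001, 0.14]
-169 [0.041, -0.231, 0.002] [0.0, 0.001, 0.175]
-172 [0.054, -0.276, 0.002] [0.0, 0.001, 0.21]
-175 [0.07, -0.32, 0.002] [0.0, 0.001, 0.244]
-178 [0.088, -0.364, 0.002] [0.0, 0.001, 0.279]
-181 [0.108, -0.406, 0.002] [0.0, 0.001, 0.314]
-184 [0.13, -0.448, 0.001] [0.0, 0.001, 0.349]
-187 [0.155, -0.488, 0.001] [0.0, 0.001, 0.384]
```

View pics/w3b.png

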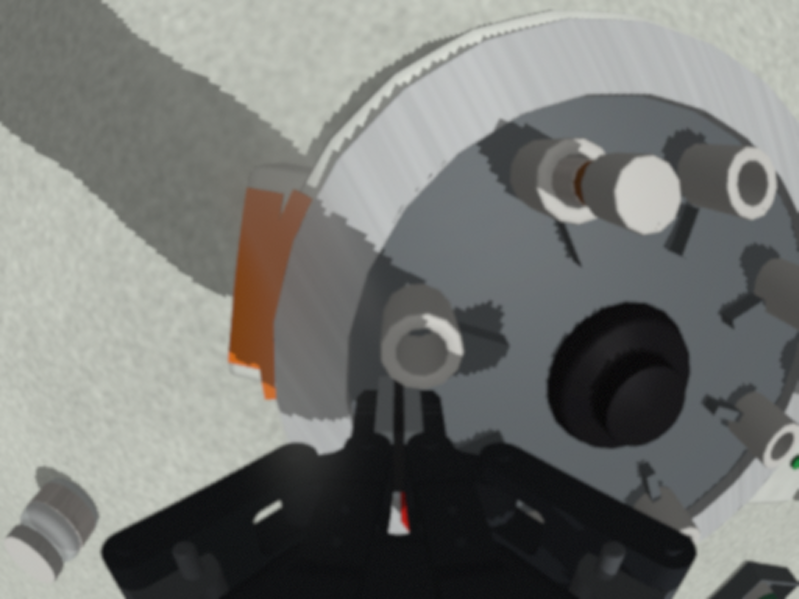

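Run:
```python
from h import *
c,p,d=wload('w3');k=p.shape[1]/799
for u,v,z,a in [(421,350,103,135),(752,181,103,45),(783,447,103,-45),(647,194,145,90),(630,400,100,None)]:
    w=watz(u*k,v*k,z,c)
    if a is None: print(w);continue
    print(a,w.round(1),np.hypot(w[0]-583,w[1]+83.5).round(1),((np.degrees(np.arctan2(w[1]+83.5,w[0]-583))-a+180)%360-180).round(1))
```

```text
135 [496.3 -97.6 103. ] 87.8 54.2
45 [572.    4.9 103. ] 89.1 52.1
-45 [676.8 -71.4 103. ] 94.6 52.4
90 [512.8 -31.  145. ] 87.6 53.2
[574.85214765 -84.2862155  100.        ]
```

Emit:
jog_arm(
  moves=[
    [[0.01,-0.023,0,0,0,0.017,0],[0.011,-0.045,0,0,0,0.035,0],[0.015,-0.092,0,0,0,0.07,0],[0.021,-0.138,0,0,0,0.105,0],[0.029,-0.185,0,0,0,0.14,0],[0.041,-0.231,0,0,0,0.175,0],[0.054,-0.276,0,0,0,0.21,0],[0.062,-0.298,0,0,0,0.227,0],[0.07,-0.32,0,0,0,0.244,0],[0.076,-0.335,0,0,0,0.255,0],[0.076,-0.335,0,0,0,0.255,0]],
  ],
)

```text
t: 6.75
tool_pos: [492.5, -89.3, 87.8]
tcp_rot: [-3.139, -0.116, 0.004]
wrist_force: [0.2, -0.9, -0.4]
opening: 0.4
```

Run:
```python
from h import *
st()
c,p,d=wsnap('w4');cv2.imwrite('pics/w4b.png',cv2.resize(p,None,fx=1.56,fy=1.56,interpolation=cv2.INTER_CUBIC))
p,d=snapshot('top');cv2.imwrite('pics/t4c.png',cv2.resize(p[95:235,225:345],None,fx=5,fy=5,interpolation=cv2.INTER_CUBIC)[:600])
def at(f): a=np.radians(f);return (583+90*np.cos(a),-83.5+90*np.sin(a),88,f+180)
for f in range(-176,-190,-1): print(f,*[x.tolist() for x in go(*at(f))])
```

```text
t 6.75 pos [492.51 -89.3   87.82] yaw 4.23 tilt 0.15 F [ 0.17 -0.89 -0.36] M [-0.234 -0.128 -0.055] op 0.4 q [-0.18  0.36 -0.23  0.99  0.    1.32]
-176 [0.006, 0.006, -0.002] [-0.001, 0.002, 0.003]
-177 [0.006, -0.01, -0.002] [-0.001, 0.002, 0.015]
-178 [0.006, -0.026, -0.002] [-0.001, 0.002, 0.026]
-179 [0.007, -0.041, -0.002] [-0.001, 0.002, 0.038]
-180 [0.008, -0.057, -0.002] [-0.001, 0.002, 0.05]
-181 [0.009, -0.073, -0.002] [-0.001, 0.002, 0.061]
-182 [0.011, -0.088, -0.002] [-0.001, 0.002, 0.073]
-183 [0.013, -0.104, -0.002] [-0.001, 0.002, 0.085]
-184 [0.015, -0.12, -0.002] [-0.001, 0.002, 0.096]
-185 [0.017, -0.135, -0.002] [-0.001, 0.002, 0.108]
-186 [0.02, -0.151, -0.002] [-0.001, 0.002, 0.12]
-187 [0.023, -0.166, -0.002] [-0.001, 0.002, 0.131]
-188 [0.026, -0.181, -0.002] [-0.001, 0.002, 0.143]
-189 [0.03, -0.197, -0.002] [-0.001, 0.002, 0.154]
```

View pics/w4b.png

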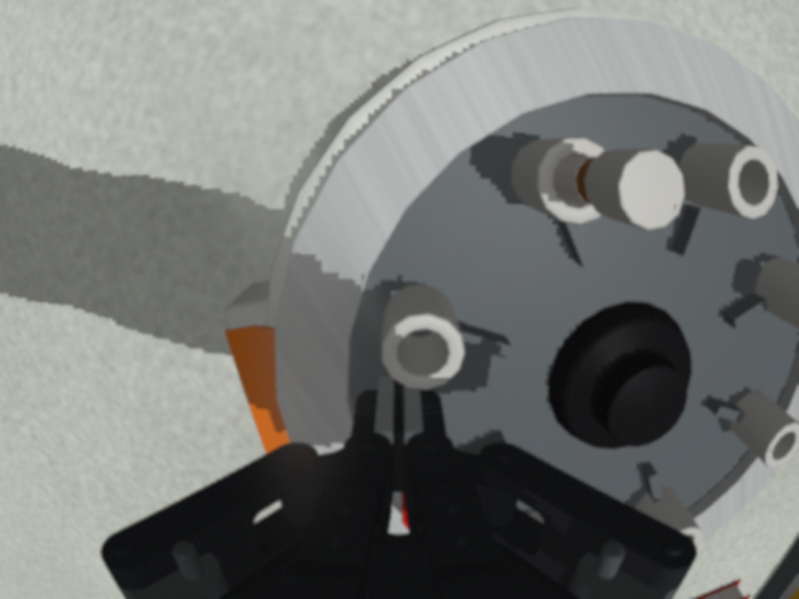

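View pics/t4c.png

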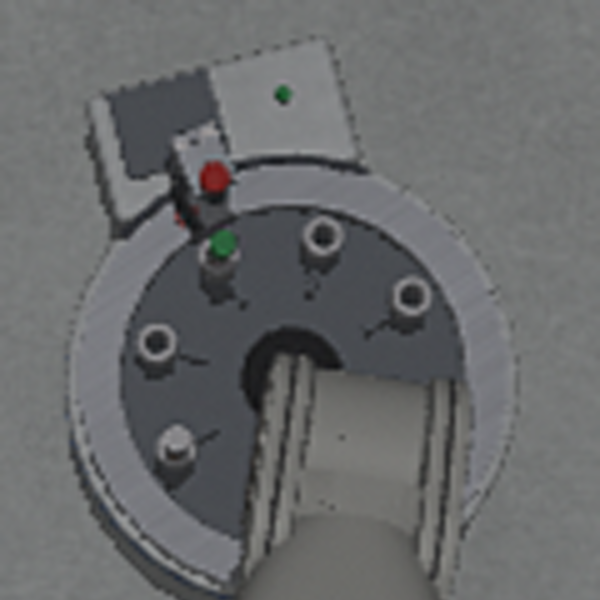

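Run:
```python
from h import *
f=lambda u,v:(225+u/5,95+v/5)
for u,v,z,a in [(323,236,103,-45),(411,296,103,-90),(157,343,103,45),(224,242,145,0),(176,440,145,90),(190,214,78,0),(215,176,152,None)]:
    w=atz('top',*f(u,v),z)
    for ax in [(582,-83.3)]:
        print(a,w.round(1),np.hypot(w[0]-ax[0],w[1]-ax[1]).round(1),((np.degrees(np.arctan2(w[1]-ax[1],w[0]-ax[0]))-(a or 0)+180)%360-180).round(1))
```

```text
-45 [ 671.8 -104.1  103. ] 92.2 31.9
-90 [ 632.  -159.7  103. ] 91.4 33.2
45 [604.4   3.5 103. ] 89.7 30.5
0 [661.2 -39.5 145. ] 90.5 28.9
90 [538.   -7.7 145. ] 87.5 30.2
0 [692.6 -19.1  78. ] 127.8 30.1
None [701.4 -34.5 152. ] 129.0 22.2
```

Emit:
jog_arm(
  moves=[
    [[0.006,-0.01,0,0,0,0.01,0],[0.006,-0.02,0,0,0,0.02,0],[0.006,-0.03,0,0,0,0.03,0],[0.007,-0.04,0,0,0,0.038,0],[0.008,-0.05,0,0,0,0.044,0],[0.008,-0.06,0,0,0,0.05,0]],
  ],
)

```text
t: 7.35
tool_pos: [493.3, -83.5, 87.8]
tcp_rot: [-3.141, 0.003, 0.003]
wrist_force: [-3.3, -2.9, -2.0]
opening: 0.6
```

Emit:
jog_arm(
  moves=[
    [[0,-0.01,0,0,0,0.008,0],[0,-0.02,0,0,0,0.016,0]],
  ],
)

```text
t: 7.52
tool_pos: [493.8, -81.5, 88.0]
tcp_rot: [-3.141, 0.041, 0.001]
wrist_force: [-2.9, -3.6, -2.0]
opening: -0.2
```

Emit:
jog_arm(
  moves=[
    [[0,-0.008,0,0,0,0.006,0],[0,-0.015,0,0,0,0.011,0]],
  ],
)

```text
t: 7.68
tool_pos: [494.2, -80.0, 88.2]
tcp_rot: [-3.141, 0.066, 0.0]
wrist_force: [-3.1, -1.7, -2.1]
opening: 0.0
```

Run:
```python
from h import *
st()
```

```text
t 7.68 pos [494.17 -80.01  88.19] yaw -2.42 tilt 0.01 F [-3.11 -1.69 -2.07] M [-0.584  0.472  0.027] op 0.0 q [-0.16  0.35 -0.24  0.98  0.    1.45]
```

Emit:
jog_arm(
  moves=[
    [[0,-0.008,0,0,0,0.005,0],[0,-0.012,0,0,0,0.01,0]],
  ],
)

```text
t: 7.85
tool_pos: [495.0, -78.5, 88.6]
tcp_rot: [-3.139, 0.089, -0.002]
wrist_force: [0.2, 0.2, -0.2]
opening: 0.3
```

Emit:
jog_arm(
  moves=[
    [[0,-0.01,0,0,0,0.008,0]],
  ],
)

```text
t: 7.93
tool_pos: [495.5, -77.5, 88.8]
tcp_rot: [-3.139, 0.109, -0.004]
wrist_force: [0.4, 0.1, -0.6]
opening: -0.2
```

Emit:
jog_arm(
  moves=[
    [[0,-0.008,0,0,0,0.006,0]],
  ],
)

```text
t: 8.02
tool_pos: [495.7, -76.6, 89.0]
tcp_rot: [-3.138, 0.123, -0.005]
wrist_force: [0.4, 0.1, -0.5]
opening: 0.2
```

Emit:
jog_arm(
  moves=[
    [[0,-0.008,0,0,0,0.006,0]],
  ],
)

```text
t: 8.1
tool_pos: [495.6, -76.1, 89.0]
tcp_rot: [-3.138, 0.137, -0.004]
wrist_force: [0.7, -1.9, 0.1]
opening: 0.1
```

Run:
```python
from h import *
st()
p,d=snapshot('top');cv2.imwrite('pics/t5c.png',cv2.resize(p[110:180,235:315],None,fx=8,fy=8,interpolation=cv2.INTER_CUBIC))
```

```text
t 8.1 pos [495.62 -76.14  88.95] yaw -4.99 tilt 0.15 F [ 0.69 -1.92  0.14] M [-0.297 -0.064  0.047] op 0.1 q [-0.15  0.35 -0.23  0.98  0.    1.51]
```

View pics/t5c.png

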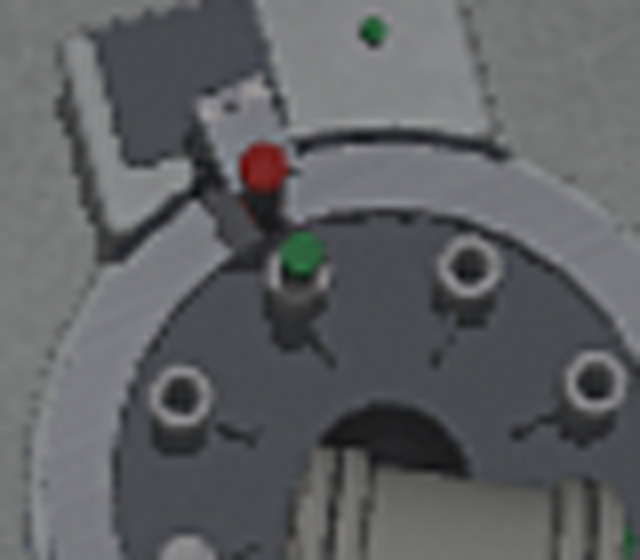

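Run:
```python
from h import *
f=lambda u,v:(235+u/8,110+v/8)
for u,v,z,a in [(470,265,103,-45),(595,380,103,-90),(181,395,103,45),(302,252,145,0),(263,166,145,None)]:
    w=atz('top',*f(u,v),z);ax=(582,-83.3)
    print(a,w.round(1),np.hypot(w[0]-ax[0],w[1]-ax[1]).round(1),((np.degrees(np.arctan2(w[1]-ax[1],w[0]-ax[0]))-(a or 0)+180)%360-180).round(1))
p,d=snapshot('top')
for v in range(129,133): print([px2w('top',u,v,d[v,u])[2].round(1) for u in range(264,272)])
D=np.load('pics/top0.npz')['d']
for v in range(129,133): print([px2w('top',u,v,D[v,u])[2].round(1) for u in range(264,272)])
```

```text
-45 [ 668.6 -117.4  103. ] 93.1 23.5
-90 [ 621.3 -166.4  103. ] 92.0 25.3
45 [ 6.18e+02 -6.00e-01  1.03e+02] 90.2 21.5
0 [667.1 -48.8 145. ] 91.8 22.1
None [701.2 -34.2 145. ] 128.9 22.4
[np.float64(133.7), np.float64(142.6), np.float64(149.0), np.float64(147.6), np.float64(144.8), np.float64(145.5), np.float64(145.8), np.float64(134.9)]
[np.float64(136.2), np.float64(142.0), np.float64(146.3), np.float64(144.2), np.float64(147.7), np.float64(147.1), np.float64(144.9), np.float64(132.6)]
[np.float64(133.9), np.float64(144.5), np.float64(146.5), np.float64(148.0), np.float64(141.3), np.float64(148.0), np.float64(146.3), np.float64(134.3)]
[np.float64(133.2), np.float64(147.2), np.float64(141.2), np.float64(140.5), np.float64(140.3), np.float64(149.7), np.float64(143.4), np.float64(82.0)]
[np.float64(129.8), np.float64(154.2), np.float64(154.1), np.float64(155.1), np.float64(155.6), np.float64(159.7), np.float64(152.0), np.float64(134.9)]
[np.float64(135.1), np.float64(149.3), np.float64(158.7), np.float64(151.4), np.float64(153.5), np.float64(154.8), np.float64(153.3), np.float64(133.1)]
[np.float64(133.2), np.float64(152.5), np.float64(153.0), np.float64(149.5), np.float64(150.5), np.float64(154.0), np.float64(149.6), np.float64(136.5)]
[np.float64(137.6), np.float64(137.8), np.float64(150.4), np.float64(153.9), np.float64(148.7), np.float64(151.8), np.float64(147.8), np.float64(82.9)]
```

The knob's mean height fell from about 153 to 146 mm and the push force dropped away, so the plunger is in. I'll back off and lift.

Emit:
jog_arm(
  moves=[
    [[0,0.04,0,0,0,0,0],[0,0.1,0,0,0,0,0],[0,0.1,0,0,0,0,0],[0,0.1,-0.2,0,0,0,0],[0,0.1,-0.5,0,0,0,0],[0,0.1,-0.8,0,0,0,0],[0,0.1,-1,0,0,0,0],[0,0.1,-1,0,0,0,0]],
  ],
)

```text
t: 8.87
tool_pos: [496.5, -87.1, 193.2]
tcp_rot: [3.138, -0.137, 0.014]
wrist_force: [1.3, 0.6, 1.4]
opening: -0.1
```

Emit:
jog_arm(
  moves=[
    [[0,0,-0.3,0,0,0,0],[0,0,-0.6,0,0,0,0],[0,0,-0.6,0,0,0,0]],
  ],
)

```text
t: 9.12
tool_pos: [496.1, -86.9, 253.4]
tcp_rot: [3.138, -0.136, 0.014]
wrist_force: [1.1, -0.8, -0.0]
opening: 0.1
```

Run:
```python
from h import *
st()
c,p,d=wsnap('w6');cv2.imwrite('pics/w6b.png',cv2.resize(p,None,fx=1.56,fy=1.56,interpolation=cv2.INTER_CUBIC))
```

```text
t 9.12 pos [496.06 -86.94 253.38] yaw -4.98 tilt 0.51 F [ 1.05 -0.79 -0.01] M [ 0.011 -0.09   0.041] op 0.1 q [-0.17  0.23  0.05  1.38  0.    1.48]
```

View pics/w6b.png

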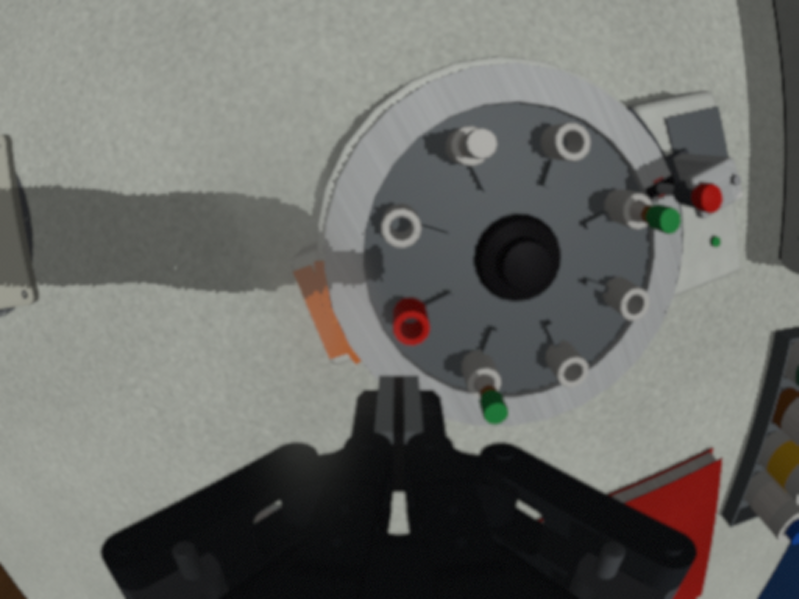

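Run:
```python
from h import *
from scipy.optimize import least_squares
c,p,d=wload('w6');k=p.shape[1]/799
P=[(412,325,103,180),(401,228,103,135),(572,141,103,45),(632,302,103,-45),(572,371,103,-90)]
X=np.array([watz(u*k,v*k,z,c)[:2] for u,v,z,a in P]);A=np.radians([a for *_,a in P])
f=lambda q:np.concatenate([X[:,0]-q[0]-90*np.cos(A+q[2]),X[:,1]-q[1]-90*np.sin(A+q[2])])
r=least_squares(f,[582,-83,np.radians(22)]);q=r.x;print(q[:2],np.degrees(q[2]),r.fun.round(1))
print('red meas',X[0],'fit',q[:2]-90*np.array([np.cos(q[2]),np.sin(q[2])]))
s=sense();print('tip proj b',np.array(wproj(s['tool_pos'],c))/k)
# refine camera tilt: fit extra camera small rotation
o=-np.array(c['R']).T@np.array(c['t']);print('cam',o)
im=cv2.resize(p[80:260,220:430],None,fx=3.5,fy=3.5,interpolation=cv2.INTER_CUBIC);cv2.imwrite('pics/w6c.png',im)
```

```text
[584.96637716 -83.6348846 ] 23.323274054128717 [ 1.4  0.6  0.  -2.  -0.1  1.1 -1.1 -0.8  0.9 -0.1]
red meas [ 503.76281475 -118.15141489] fit [ 502.32067032 -119.26755419]
tip proj b [396.63454585 393.56334555]
cam [501.81462912  -4.3914727  396.99948501]
```

View pics/w6c.png

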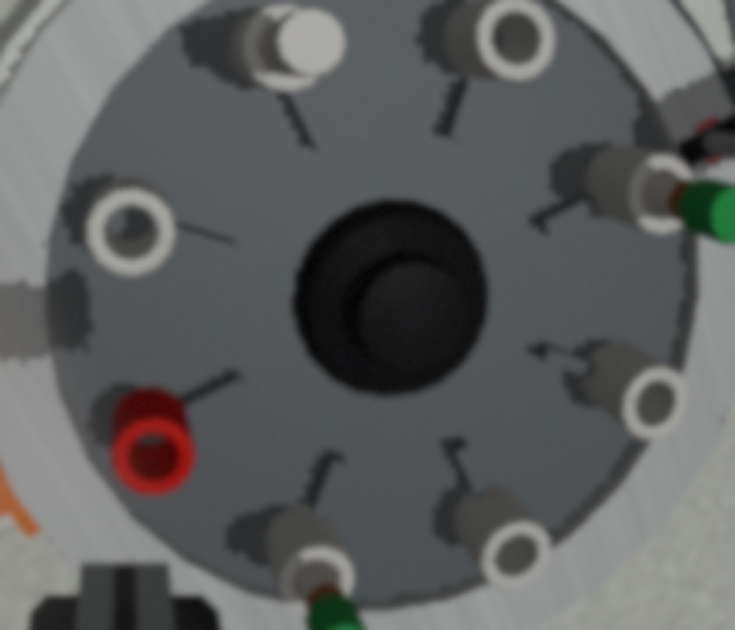

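Run:
```python
from h import *
for t,(x0,x1,y0,y1) in dict(w1=(190,410,0,210),w2=(230,500,80,330)).items():
    c,p,d=wload(t);f=3.2 if t=='w1' else 2.4
    cv2.imwrite(f'pics/{t}c.png',cv2.resize(p[y0:y1,x0:x1],None,fx=f,fy=f,interpolation=cv2.INTER_CUBIC))
```

```text
(no output)
```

View pics/w1c.png

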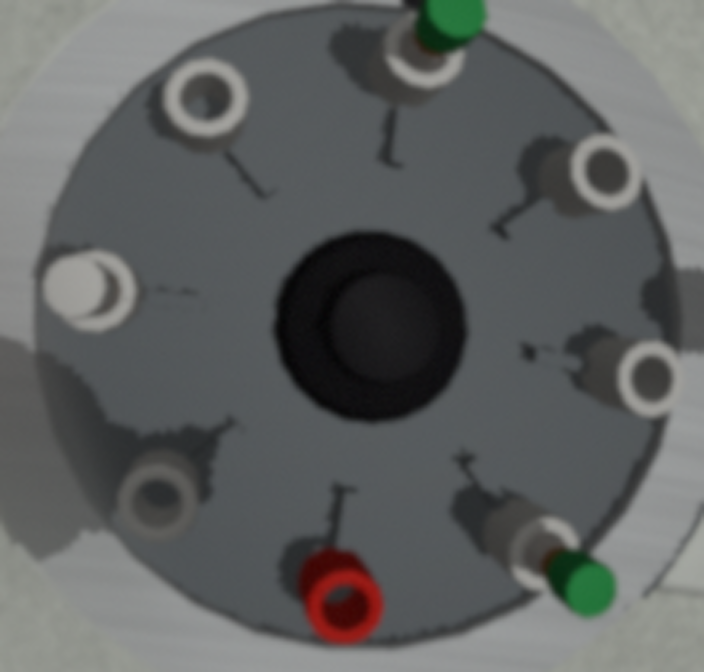

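View pics/w2c.png

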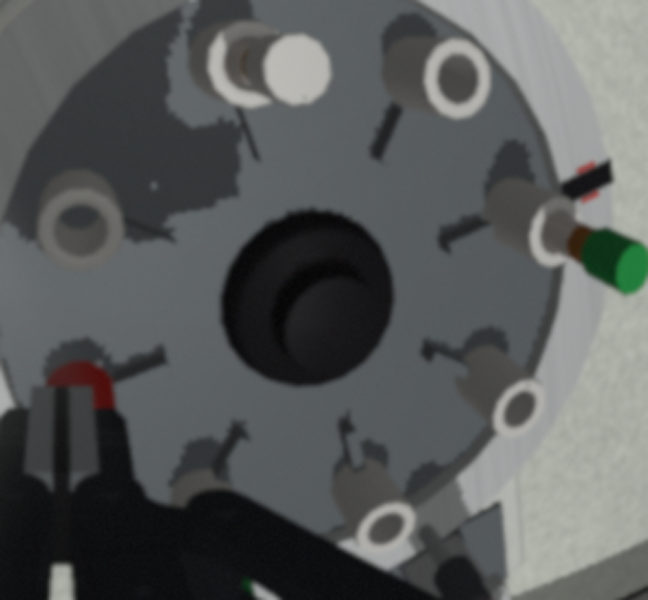

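```bash
cat > fit.py <<'E'
from h import *
from scipy.optimize import least_squares
O=[('w1',3.2,190,0,0,[(158,496,135),(344,602,180),(650,379,-90),(606,173,-45),(206,98,45),(424,48,0),(95,291,90)]),
('w2',2.4,230,80,0,[(81,230,135),(458,79,45),(517,408,-45),(386,526,-90)]),
('w6',3.5,220,80,1,[(153,453,180),(130,231,135),(516,38,45),(654,402,-45),(515,552,-90)])]
C={t:wload(t)[0] for t,*_ in O}
def res(q,full=False):
    r=[]
    for t,f,x0,y0,i,P in O:
        c=dict(C[t]);dR=Ro.from_rotvec(q[7:10]).as_matrix();c['R']=dR@np.array(c['R']);c['t']=dR@np.array(c['t'])+q[4:7]
        for u,v,a in P:
            A=np.radians(a)+q[2+i];X=[q[0]+90*np.cos(A),q[1]+90*np.sin(A),103]
            w=np.array(wproj(X,c));r+=[w[0]-(x0+(u-f/2+.5)/f),w[1]-(y0+(v-f/2+.5)/f)]
    r=np.array(r)/0.5
    return r if full else np.concatenate([r,q[4:7]/2,q[7:10]/0.006])
if __name__=='__main__':
    r=least_squares(res,[582,-83,np.radians(102),np.radians(22.5)]+[0]*6);q=r.x
    cov=np.linalg.inv(r.jac.T@r.jac)
    print(q[:2],np.degrees(q[2:4]),'bias t',q[4:7],'rot',q[7:10]);print('sd',np.sqrt(np.diag(cov))[:2],np.degrees(np.sqrt(np.diag(cov))[3]))
    print((res(q,True)*0.5).reshape(-1,2).round(1).tolist())
    print('red',q[:2]-90*np.array([np.cos(q[3]),np.sin(q[3])]))
    np.save('q.npy',q)
E
python3 fit.py
```

```text
[585.35235045 -83.94355578] [102.46500502  23.2441589 ] bias t [-0.76753434  0.72559204  1.70031907] rot [0.00312465 0.00326405 0.00032168]
sd [0.36345723 0.33094974] 0.23236696861273282
[[-0.1, 1.5], [0.1, 0.8], [0.2, -0.3], [0.1, -0.5], [0.3, -0.4], [0.1, 0.5], [0.0, -0.6], [0.4, -0.4], [-0.3, 0.1], [0.4, -0.1], [-0.6, 0.0], [-0.1, 0.1], [0.1, -0.4], [-0.3, -0.3], [-0.2, -0.2], [-0.2, 0.1]]
red [ 502.65752012 -119.4620726 ]
```

Run:
```python
from h import *
print(go(571,253,220,109.6))
```

```text
(array([ 0.457, -3.451,  0.311]), array([ 0.004, -0.002, -1.333]))
```

Emit:
jog_arm(
  moves=[
    [[0.15,-0.4,0,0,0,0,0],[0.2,-0.8,0,0,0,0,0],[0.2,-1,0,0,0,0,0]],
  ],
)

```text
t: 9.42
tool_pos: [522.5, 14.2, 246.4]
tcp_rot: [-3.137, 0.135, 0.003]
wrist_force: [0.6, 0.5, -0.2]
opening: -0.0
```

Emit:
jog_arm(
  moves=[
    [[0.15,-0.4,0,0,0,0,0],[0.2,-0.8,0,0,0,0,0],[0.2,-1,0,0,0,0,0]],
  ],
)

```text
t: 9.67
tool_pos: [551.0, 113.1, 245.9]
tcp_rot: [-3.138, 0.132, 0.004]
wrist_force: [-0.1, -0.5, -0.4]
opening: 0.1
```

Emit:
jog_arm(
  moves=[
    [[0,-0.4,0,0,0,-0.08,0.6],[0.05,-0.8,0,0,0,-0.16,0.6],[0.05,-1,0,0,0,-0.24,0.6],[0.05,-1,0,0,0,-0.32,0.6],[0.05,-1,0,0,0,-0.4,0.6],[0.05,-1,0,0,0,-0.48,0.6],[0.05,-1,0,0,0,-0.56,0.6],[0.05,-1,0,0,0,-0.64,0.6],[0.05,-1,0,0,0,-0.72,0.6],[0.05,-1,0,0,0,-0.8,0.6],[0.05,-1,0,0,0,-0.88,0.6],[0.05,-1,0,0,0,-0.96,0.6]],
  ],
)

```text
t: 10.67
tool_pos: [563.6, 208.3, 246.0]
tcp_rot: [-2.443, -1.974, 0.005]
wrist_force: [0.1, -0.4, -0.0]
opening: 51.3
```

Run:
```python
from h import *
st();print(go(571,253,200,109.6))
```

```text
t 10.67 pos [563.59 208.27 246.04] yaw 77.88 tilt 0.2 F [ 0.13 -0.42 -0.01] M [-0.018 -0.005 -0.009] op 51.3 q [0.35 0.44 0.33 1.46 0.   0.57]
(array([ 0.454, -0.02 ,  0.46 ]), array([-0.002,  0.001, -0.369]))
```

Emit:
jog_arm(
  moves=[
    [[0.2,-0.02,0.1,0,0,-0.08,0.6],[0.4,-0.02,0.2,0,0,-0.16,0.6],[0.45,-0.02,0.3,0,0,-0.24,0.6],[0.45,-0.02,0.4,0,0,-0.32,0.6],[0.45,-0.02,0.46,0,0,-0.37,0.6],[0.45,-0.02,0.46,0,0,-0.37,0.6],[0.45,-0.02,0.46,0,0,-0.37,0.6]],
  ],
)

```text
t: 11.25
tool_pos: [571.2, 252.6, 200.3]
tcp_rot: [-1.818, -2.56, 0.005]
wrist_force: [0.0, -0.0, -0.1]
opening: 51.4
```

Run:
```python
from h import *
st()
c,p,d=wsnap('w7');cv2.imwrite('pics/w7b.png',cv2.resize(p,None,fx=1.56,fy=1.56,interpolation=cv2.INTER_CUBIC))
```

```text
t 11.25 pos [571.18 252.57 200.32] yaw 109.22 tilt 0.21 F [ 0.05 -0.01 -0.08] M [0.002 0.013 0.054] op 51.4 q [0.42 0.51 0.32 1.38 0.   0.08]
```

View pics/w7b.png

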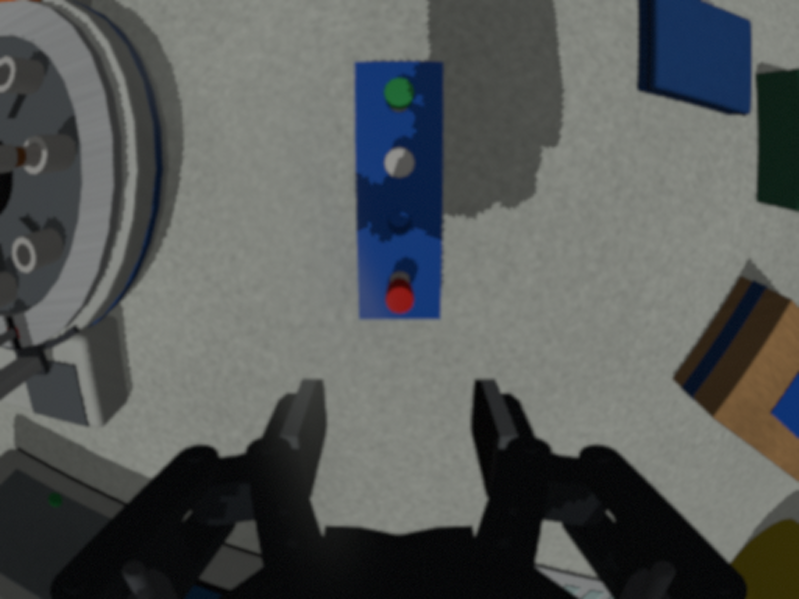

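```bash
cat >> h.py <<'E'
def corr(c):
    q=np.load('q.npy');c=dict(c);dR=Ro.from_rotvec(q[7:10]).as_matrix();c['R']=dR@np.array(c['R']);c['t']=dR@np.array(c['t'])+q[4:7];return c
E
python3 - <<'E'
from h import *
c,p,d=wload('w7');k=p.shape[1]/799;cc=corr(c)
R=Ro.from_rotvec(sense()['tcp_rot']).as_matrix()
for n,u,v in [('red',399,298),('white',399,162),('green',399,92)]:
    a=watz(u*k,v*k,83,c);b=watz(u*k,v*k,83,cc);print(n,a,b)
    print('  tool',R.T@(b-sense()['tool_pos']))
cv2.imwrite('pics/w7c.png',cv2.resize(p[20:220,210:300],None,fx=3,fy=3,interpolation=cv2.INTER_CUBIC))
E
```

```text
red [571.09109236 253.54534814  83.        ] [571.23256146 253.46243354  83.        ]
  tool [8.55633571e-01 6.02423461e-02 1.18274212e+02]
white [496.39452866 227.44476411  83.        ] [496.04584441 227.25174346  83.        ]
  tool [  0.86363199 -79.56400494 118.42211664]
green [458.95811538 214.37419907  83.        ] [458.41729515 214.14470086  83.        ]
  tool [   0.87761571 -119.40991578  118.49613117]
```

View pics/w7c.png

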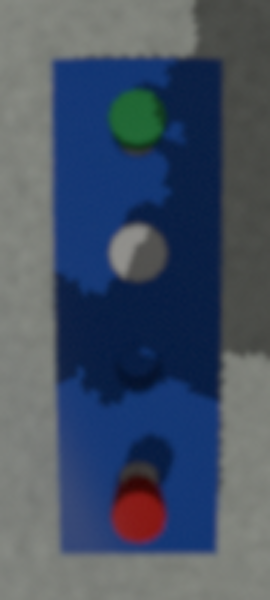

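Emit:
jog_arm(
  moves=[
    [[0.01,0,0.3,0,0,0,0.6],[0.01,0,0.6,0,0,0,0.6],[0.01,0,0.85,0,0,0,0.6],[0.01,0,0.95,0,0,0,0.6]],
  ],
)

```text
t: 11.63
tool_pos: [569.7, 252.9, 103.7]
tcp_rot: [-1.817, -2.559, 0.008]
wrist_force: [0.5, -0.3, -0.0]
opening: 51.0
```

Run:
```python
from h import *
st();print(go(571.2,253.5,54,109.6))
```

```text
t 11.63 pos [569.69 252.85 103.69] yaw 109.25 tilt 0.32 F [ 0.45 -0.29 -0.04] M [-0.037  0.024  0.019] op 51.0 q [0.42 0.56 0.15 1.17 0.   0.08]
(array([0.001, 0.019, 0.497]), array([-0.004,  0.   , -0.004]))
```

Emit:
jog_arm(
  moves=[
    [[0,0.01,0.2,0,0,-0.004,0.6],[0,0.01,0.38,0,0,-0.004,0.6],[0,0.01,0.48,0,0,-0.004,0.6],[0,0.01,0.5,0,0,-0.004,0.6],[0,0.01,0.5,0,0,-0.004,0.6],[0,0.01,0.5,0,0,-0.004,0.6]],
  ],
)

```text
t: 12.13
tool_pos: [573.6, 254.7, 58.7]
tcp_rot: [1.809, 2.567, 0.003]
wrist_force: [0.7, -1.3, 0.9]
opening: 51.7
```

Run:
```python
from h import *
st();print(go(571.2,253.5,54,109.6))
c,p,d=wsnap('w8');cv2.imwrite('pics/w8b.png',cv2.resize(p,None,fx=1.56,fy=1.56,interpolation=cv2.INTER_CUBIC))
```

```text
t 12.13 pos [573.61 254.67  58.68] yaw 109.67 tilt 0.13 F [ 0.7  -1.26  0.91] M [ 0.069 -0.017  0.002] op 51.7 q [0.42 0.6  0.1  1.06 0.   0.07]
(array([-0.003, -0.027,  0.047]), array([ 0.001, -0.   ,  0.001]))
```

View pics/w8b.png

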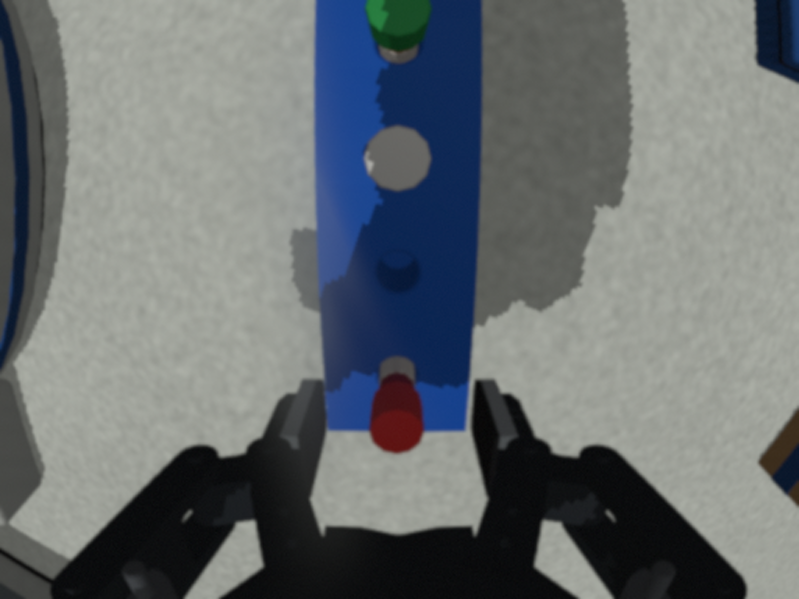

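Emit:
jog_arm(
  moves=[
    [[0,-0.025,0.04,0,0,0,0.6],[0,-0.025,0.04,0,0,0,0.6],[0,-0.025,0.04,0,0,0,0.6],[0,-0.025,0.04,0,0,0,0.6]],
  ],
)

```text
t: 12.52
tool_pos: [570.3, 253.5, 53.6]
tcp_rot: [1.809, 2.568, 0.001]
wrist_force: [0.5, 0.7, 0.1]
opening: 51.4
```

Run:
```python
from h import *
st();print(go(571.2,253.5,54,109.6))
```

```text
t 12.52 pos [570.35 253.54  53.65] yaw 109.69 tilt 0.02 F [0.54 0.7  0.15] M [-0.045  0.01  -0.002] op 51.4 q [0.42 0.6  0.08 1.05 0.   0.07]
(array([-0.003,  0.008, -0.004]), array([ 0.   , -0.   ,  0.001]))
```

Emit:
jog_arm(
  moves=[
    [[0,0.006,0,0,0,0,0.3],[0,0.006,0,0,0,0,0.15],[0,0.006,0,0,0,0,0.1],[0,0.006,0,0,0,0,0.1],[0,0.006,0,0,0,0,0.1],[0,0.006,0,0,0,0,0.1],[0,0.006,0,0,0,0,0.1],[0,0.006,0,0,0,0,0.1]],
  ],
  grip_force=45,
)

```text
t: 13.18
tool_pos: [571.0, 253.8, 53.5]
tcp_rot: [1.809, 2.568, 0.001]
wrist_force: [-0.2, 0.9, 0.8]
opening: 15.5
```

Run:
```python
from h import *
st()
c,p,d=wsnap('w9');cv2.imwrite('pics/w9b.png',cv2.resize(p[180:384,120:400],None,fx=2.8,fy=2.8,interpolation=cv2.INTER_CUBIC))
```

```text
t 13.18 pos [571.01 253.75  53.47] yaw 109.69 tilt 0.02 F [-0.22  0.85  0.79] M [ 0.039  0.041 -0.03 ] op 15.5 q [ 0.42  0.61  0.09  1.05 -0.    0.07]
```

View pics/w9b.png

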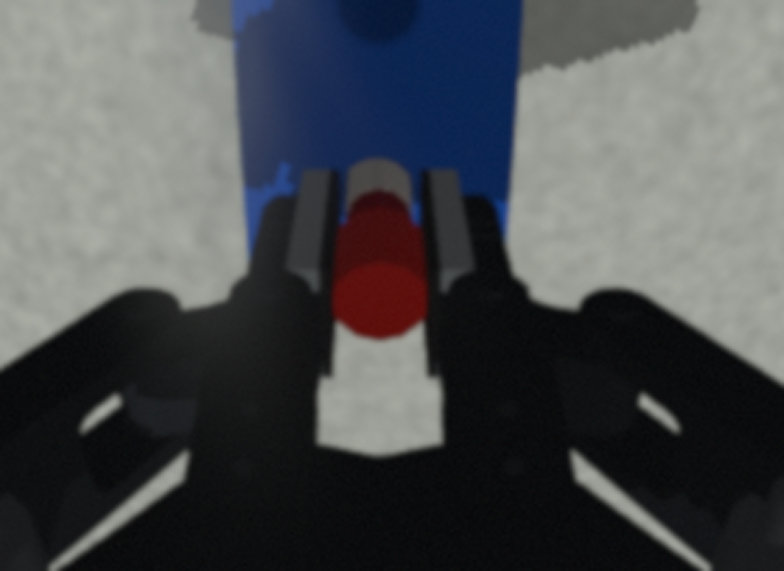

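Emit:
jog_arm(
  moves=[
    [[0,0,-0.03,0,0,0,0.1],[0,0,-0.1,0,0,0,0.1],[0,0,-0.2,0,0,0,0.1],[0,0,-0.32,0,0,0,0.1],[0,0,-0.45,0,0,0,0.1],[0,0,-0.6,0,0,0,0.1],[0,0,-0.75,0,0,0,0.1],[0,0,-0.88,0,0,0,0.1],[0,0,-0.96,0,0,0,0.1],[0,0,-1,0,0,0,0.1]],
  ],
)

```text
t: 14.07
tool_pos: [571.7, 254.1, 155.7]
tcp_rot: [1.808, 2.567, 0.004]
wrist_force: [-0.1, -1.2, -0.4]
opening: 15.8
```

Emit:
jog_arm(
  moves=[
    [[0,0,-0.05,0,0,0,0.1],[0,0,-0.15,0,0,0,0.1],[0,0,-0.3,0,0,0,0.1],[0,0,-0.45,0,0,0,0.1],[0,0,-0.6,0,0,0,0.1],[0,0,-0.7,0,0,0,0.1],[0,0,-0.75,0,0,0,0.1],[0,0,-0.75,0,0,0,0.1]],
  ],
)

```text
t: 14.73
tool_pos: [571.4, 253.9, 229.5]
tcp_rot: [1.808, 2.568, 0.003]
wrist_force: [0.7, -0.1, -0.5]
opening: 15.4
```

Run:
```python
from h import *
st();print(go(502.7,-119.5,220,23.2))
c,p,d=wsnap('w10');cv2.imwrite('pics/w10b.png',cv2.resize(p,None,fx=1.56,fy=1.56,interpolation=cv2.INTER_CUBIC))
```

```text
t 14.73 pos [571.4  253.91 229.55] yaw 109.69 tilt 0.12 F [ 0.66 -0.07 -0.49] M [ 0.072 -0.023  0.011] op 15.4 q [ 0.42  0.5   0.37  1.45 -0.    0.07]
(array([-3.284, -1.905,  0.091]), array([ 1.000e-03, -1.000e-03,  1.006e+00]))
```

View pics/w10b.png

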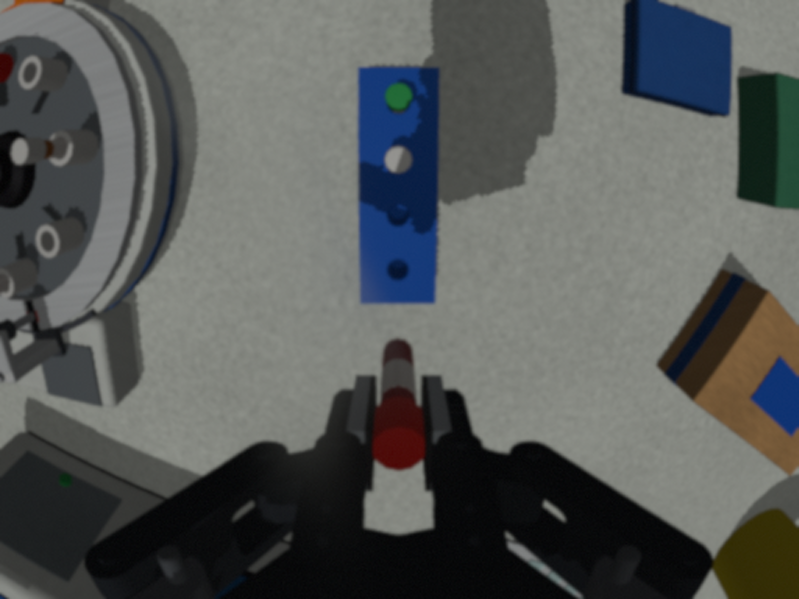

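Emit:
jog_arm(
  moves=[
    [[-0.05,-0.03,0,0,0,0,0.1],[-0.18,-0.1,0,0,0,0,0.1],[-0.36,-0.21,0,0,0,0,0.1],[-0.54,-0.31,0,0,0,0,0.1],[-0.72,-0.42,0,0,0,0,0.1],[-0.9,-0.52,0,0,0,0,0.1]],
  ],
)

```text
t: 15.28
tool_pos: [551.0, 150.0, 226.9]
tcp_rot: [-1.808, -2.567, 0.004]
wrist_force: [0.3, 0.3, -0.3]
opening: 15.6
```

Emit:
jog_arm(
  moves=[
    [[-0.18,-0.1,0,0,0,0,0.1],[-0.36,-0.21,0,0,0,0,0.1],[-0.54,-0.31,0,0,0,0,0.1],[-0.72,-0.42,0,0,0,0,0.1],[-0.9,-0.52,0,0,0,0,0.1]],
  ],
)

```text
t: 15.7
tool_pos: [532.2, 47.7, 227.1]
tcp_rot: [-1.808, -2.567, 0.003]
wrist_force: [0.5, -0.4, 0.5]
opening: 15.5
```

Emit:
jog_arm(
  moves=[
    [[-0.18,-0.1,0,0,0,0.04,0.1],[-0.36,-0.21,0,0,0,0.09,0.1],[-0.54,-0.31,0,0,0,0.15,0.1],[-0.72,-0.42,0,0,0,0.21,0.1],[-0.85,-0.5,0,0,0,0.27,0.1],[-0.93,-0.54,0,0,0,0.33,0.1],[-0.95,-0.55,0,0,0,0.4,0.1],[-0.95,-0.55,0,0,0,0.47,0.1],[-0.95,-0.55,0,0,0,0.54,0.1],[-0.95,-0.55,0,0,0,0.61,0.1],[-0.95,-0.55,0,0,0,0.68,0.1],[-0.95,-0.55,0,0,0,0.75,0.1],[-0.95,-0.55,0,0,0,0.82,0.1],[-0.95,-0.55,0,0,0,0.89,0.1],[-0.95,-0.55,0,0,0,0.95,0.1],[-0.95,-0.55,0,0,0,1,0.1],[-0.95,-0.55,0,0,0,1,0.1]],
  ],
)

```text
t: 17.12
tool_pos: [512.8, -59.0, 227.1]
tcp_rot: [-3.074, -0.644, 0.004]
wrist_force: [0.3, -0.9, -0.1]
opening: 15.6
```

Run:
```python
from h import *
st();print(go(502.7,-119.5,220,23.2))
```

```text
t 17.12 pos [512.82 -59.04 227.13] yaw 23.67 tilt 0.14 F [ 0.27 -0.89 -0.09] M [ 0.063  0.016 -0.032] op 15.6 q [-0.11  0.28  0.04  1.34 -0.    1.04]
(array([-0.335,  0.513,  0.071]), array([-0.001,  0.001,  0.005]))
```

Emit:
jog_arm(
  moves=[
    [[-0.03,0.05,0,0,0,0,0.1],[-0.1,0.15,0,0,0,0,0.1],[-0.18,0.28,0,0,0,0,0.1],[-0.26,0.4,0,0,0,0,0.1],[-0.32,0.49,0,0,0,0,0.1],[-0.335,0.513,0.1,0,0,0.005,0.1],[-0.335,0.513,0.25,0,0,0.005,0.1],[-0.335,0.513,0.4,0,0,0.005,0.1],[-0.335,0.513,0.47,0,0,0.005,0.1],[-0.335,0.513,0.47,0,0,0.005,0.1],[-0.335,0.513,0.47,0,0,0.005,0.1]],
  ],
)

```text
t: 18.03
tool_pos: [503.4, -119.1, 180.8]
tcp_rot: [-3.076, -0.635, 0.002]
wrist_force: [-0.2, -0.1, 0.8]
opening: 15.4
```

Run:
```python
from h import *
st();print(go(502.7,-119.5,165,23.2))
c,p,d=wsnap('w11');cv2.imwrite('pics/w11b.png',cv2.resize(p,None,fx=1.56,fy=1.56,interpolation=cv2.INTER_CUBIC))
cv2.imwrite('pics/w11c.png',cv2.resize(p[190:320,190:330],None,fx=4.5,fy=4.5,interpolation=cv2.INTER_CUBIC))
```

```text
t 18.03 pos [ 503.43 -119.12  180.84] yaw 23.34 tilt 0.08 F [-0.19 -0.12  0.76] M [-0.01   0.011 -0.01 ] op 15.4 q [-0.23  0.3  -0.04  1.22  0.    0.93]
(array([-0.008,  0.001,  0.158]), array([-0.001,  0.001,  0.002]))
```

View pics/w11b.png

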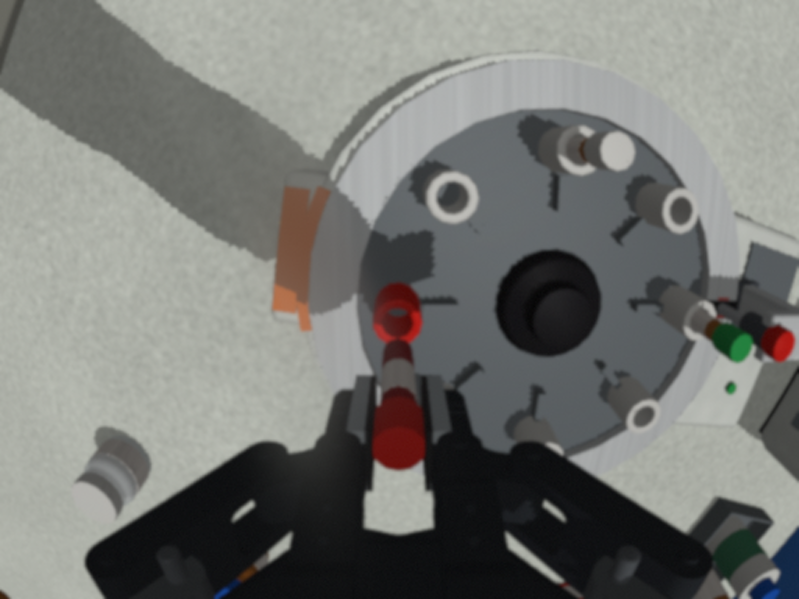

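View pics/w11c.png

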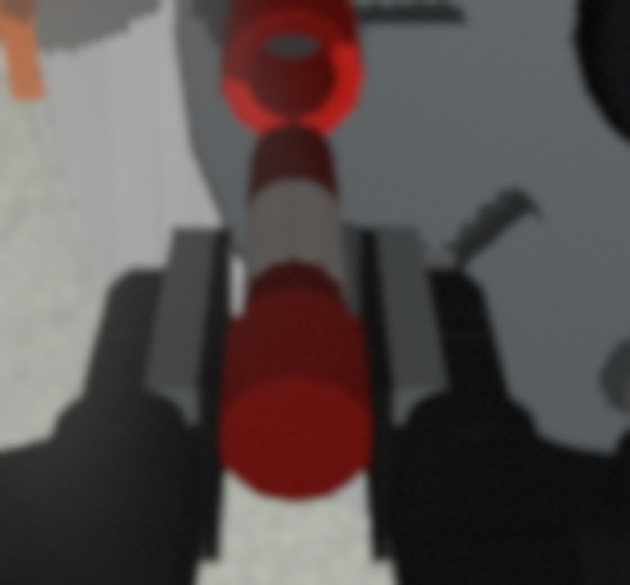

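Run:
```python
from h import *
c,p,d=wload('w11');cc=corr(c);s=sense();R=Ro.from_rotvec(s['tcp_rot']).as_matrix()
g=lambda u,v:(190+(u-1.75)/4.5,190+(v-1.75)/4.5)
for n,u,v,z in [('captop',295.5,436,210.3),('rim',292,73,103),('footfar',292,126,135.3)]:
    for C in (c,cc):
        w=watz(*g(u,v),z,C);print(n,w.round(2),(R.T@(w-s['tool_pos'])).round(2))
# predicted positions
T=s['tool_pos']
for n,X in [('captop',[T[0],T[1],210.3]),('rim',[502.7,-119.5,103]),('foot',[T[0],T[1],135.3])]:
    w=np.array(wproj(X,cc));print(n,((w-190)*4.5+1.75).round(1))
```

```text
captop [ 503.67 -119.57  210.3 ] [ -0.45   0.17 -28.72]
captop [ 504.11 -119.72  210.3 ] [ -0.11   0.49 -28.72]
rim [ 502.83 -119.56  103.  ] [-1.24 -0.19 78.58]
rim [ 502.85 -119.63  103.  ] [-1.25 -0.11 78.58]
footfar [ 501.6 -116.4  135.3] [-1.11 -3.57 46.28]
footfar [ 501.71 -116.4   135.3 ] [-1.01 -3.52 46.28]
captop [296.6 432.3]
rim [291.5  72.1]
foot [298.5 146.8]
```

Emit:
jog_arm(
  moves=[
    [[-0.006,0,0.08,0,0,0,0.1],[-0.006,-0.003,0.16,0,0,0,0.1],[-0.006,-0.003,0.22,0,0,0,0.1],[-0.006,-0.003,0.25,0,0,0,0.1],[-0.006,-0.003,0.25,0,0,0,0.1],[-0.006,-0.003,0.25,0,0,0,0.1]],
  ],
)

```text
t: 18.58
tool_pos: [503.0, -119.1, 156.0]
tcp_rot: [-3.076, -0.635, 0.001]
wrist_force: [-0.1, -0.6, -0.7]
opening: 15.7
```

Run:
```python
from h import *
st();print(go(502.7,-119.5,150,23.2))
c,p,d=wsnap('w12')
cv2.imwrite('pics/w12c.png',cv2.resize(p[190:290,205:305],None,fx=6,fy=6,interpolation=cv2.INTER_CUBIC))
s=sense();cc=corr(c);T=s['tool_pos']
for n,X in [('captop',[T[0],T[1],T[2]+29.5]),('rim',[502.7,-119.5,103]),('foot',[T[0],T[1],T[2]-45.5])]:
    w=np.array(wproj(X,cc));print(n,((w-[205,190])*6+2.5).round(1))
```

```text
t 18.58 pos [ 502.98 -119.14  156.05] yaw 23.32 tilt 0.03 F [-0.12 -0.6  -0.73] M [-0.009 -0.016  0.046] op 15.7 q [-0.23  0.32 -0.09  1.16  0.    0.93]
(array([-0.004,  0.002,  0.06 ]), array([-0.   ,  0.   ,  0.001]))
captop [302.2 577.9]
rim [300.7 169.8]
foot [305.4 195.8]
```

View pics/w12c.png

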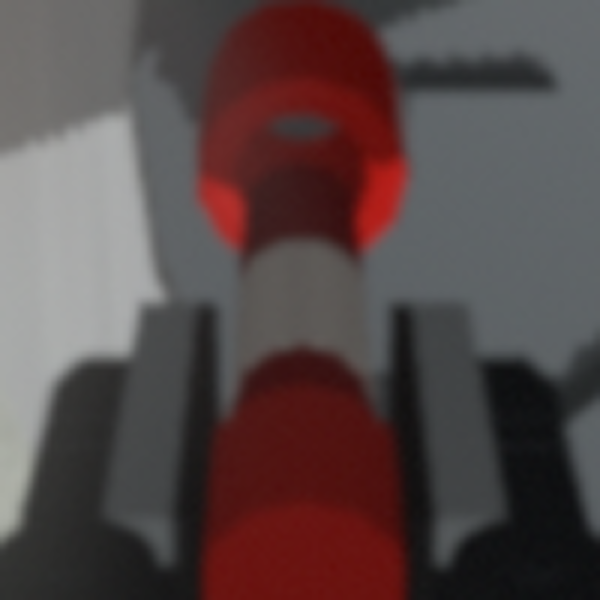

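Emit:
jog_arm(
  moves=[
    [[0,-0.005,0.02,0,0,0,0.1],[0,-0.005,0.04,0,0,0,0.1],[0,-0.005,0.06,0,0,0,0.1],[0,-0.005,0.075,0,0,0,0.1]],
  ],
)

```text
t: 18.97
tool_pos: [502.9, -118.7, 148.6]
tcp_rot: [-3.077, -0.635, 0.0]
wrist_force: [-0.5, -0.5, 0.6]
opening: 15.6
```

Emit:
jog_arm(
  moves=[
    [[0,0,0.01,0,0,0,0.1],[0,0,0.02,0,0,0,0.1]],
  ],
)

```text
t: 19.13
tool_pos: [502.9, -118.8, 146.7]
tcp_rot: [-3.077, -0.635, 0.0]
wrist_force: [-0.2, 0.4, 0.1]
opening: 15.2
```

Run:
```python
from h import *
st();print(go(502.7,-119.5,150,23.2))
c,p,d=wsnap('w13')
cv2.imwrite('pics/w13c.png',cv2.resize(p[190:290,205:305],None,fx=6,fy=6,interpolation=cv2.INTER_CUBIC))
```

```text
t 19.13 pos [ 502.93 -118.76  146.65] yaw 23.32 tilt 0.01 F [-0.24  0.43  0.12] M [-0.026  0.062 -0.046] op 15.2 q [-0.23  0.33 -0.11  1.14  0.    0.93]
(array([-0.005,  0.006, -0.033]), array([-0.   ,  0.   ,  0.001]))
```

View pics/w13c.png

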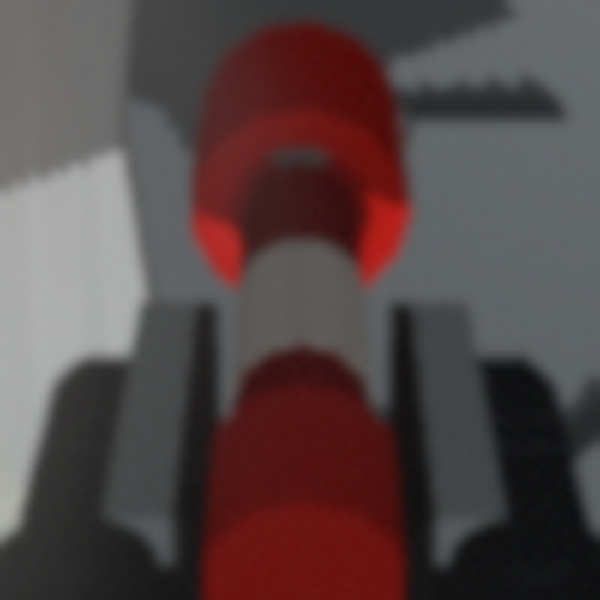

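Emit:
jog_arm(
  moves=[
    [[0,0,0.015,0,0,0,0.1],[0,0,0.03,0,0,0,0.1],[0,0,0.04,0,0,0,0.1]],
  ],
)

```text
t: 19.43
tool_pos: [502.9, -118.8, 142.6]
tcp_rot: [-3.077, -0.635, 0.0]
wrist_force: [0.2, -1.0, 0.4]
opening: 15.5
```

Emit:
jog_arm(
  moves=[
    [[0,0,0.015,0,0,0,0.1],[0,0,0.03,0,0,0,0.1],[0,0,0.04,0,0,0,0.1]],
  ],
)

```text
t: 19.68
tool_pos: [502.9, -118.7, 138.6]
tcp_rot: [-3.077, -0.635, 0.0]
wrist_force: [1.1, -0.0, 0.4]
opening: 15.6
```

Run:
```python
from h import *
st()
c,p,d=wsnap('w14')
cv2.imwrite('pics/w14c.png',cv2.resize(p[190:290,205:305],None,fx=6,fy=6,interpolation=cv2.INTER_CUBIC))
```

```text
t 19.68 pos [ 502.87 -118.75  138.58] yaw 23.32 tilt 0.01 F [ 1.09 -0.04  0.36] M [-0.068  0.    -0.081] op 15.6 q [-0.23  0.33 -0.12  1.12  0.    0.93]
```

View pics/w14c.png

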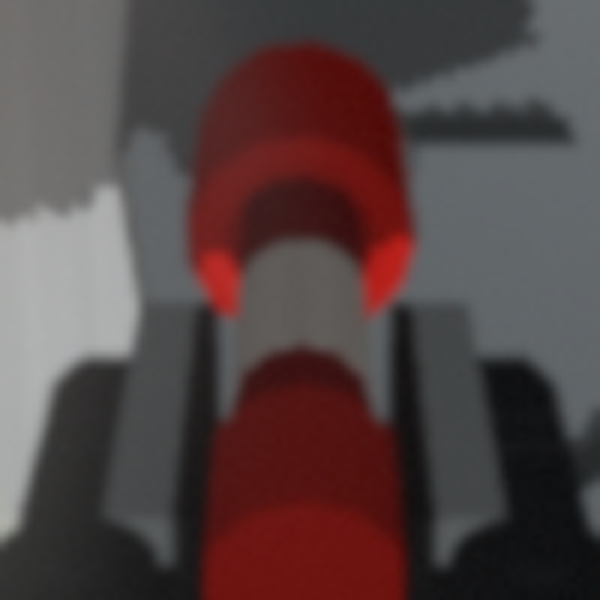

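Emit:
jog_arm(
  moves=[
    [[0,0,0.015,0,0,0,0.1],[0,0,0.03,0,0,0,0.1],[0,0,0.045,0,0,0,0.1],[0,0,0.06,0,0,0,0.1],[0,0,0.07,0,0,0,0.1]],
  ],
)

```text
t: 20.15
tool_pos: [502.9, -118.7, 131.6]
tcp_rot: [-3.077, -0.635, 0.0]
wrist_force: [0.1, -0.4, 0.4]
opening: 15.7
```

Emit:
jog_arm(
  moves=[
    [[0,0,0.015,0,0,0,0.1],[0,0,0.03,0,0,0,0.1],[0,0,0.045,0,0,0,0.1],[0,0,0.06,0,0,0,0.1],[0,0,0.07,0,0,0,0.1]],
  ],
)

```text
t: 20.57
tool_pos: [502.9, -118.7, 124.6]
tcp_rot: [-3.077, -0.635, 0.0]
wrist_force: [-0.5, 0.5, -0.2]
opening: 15.2
```

Emit:
jog_arm(
  moves=[
    [[0,0,0.015,0,0,0,0.1],[0,0,0.03,0,0,0,0.1],[0,0,0.04,0,0,0,0.1]],
  ],
)

```text
t: 20.82
tool_pos: [502.9, -118.7, 120.6]
tcp_rot: [-3.077, -0.635, 0.0]
wrist_force: [0.1, 1.1, -0.2]
opening: 15.3
```

Emit:
jog_arm(
  moves=[
    [[0,0,0.01,0,0,0,0.1],[0,0,0.02,0,0,0,0.1],[0,0,0.02,0,0,0,0.1]],
  ],
)

```text
t: 21.07
tool_pos: [502.8, -118.7, 118.6]
tcp_rot: [-3.077, -0.635, 0.001]
wrist_force: [-0.5, 0.3, -0.4]
opening: 15.6
```

Run:
```python
from h import *
st()
```

```text
t 21.07 pos [ 502.8  -118.74  118.57] yaw 23.32 tilt 0.02 F [-0.46  0.26 -0.37] M [ 0.011 -0.017  0.024] op 15.6 q [-0.23  0.35 -0.15  1.07  0.    0.93]
```

Emit:
jog_arm(
  moves=[
    [[0,0,0.008,0,0,0,0.1],[0,0,0.015,0,0,0,0.1],[0,0,0.015,0,0,0,0.1]],
  ],
)

```text
t: 21.32
tool_pos: [502.9, -118.8, 117.2]
tcp_rot: [-3.077, -0.635, 0.0]
wrist_force: [0.6, 0.2, 0.2]
opening: 15.8
```

Emit:
jog_arm(
  moves=[
    [[0,0,0.004,0,0,0,0.1],[0,0,0.008,0,0,0,0.1]],
  ],
)

```text
t: 21.48
tool_pos: [503.0, -118.8, 116.5]
tcp_rot: [3.077, 0.635, 0.0]
wrist_force: [-0.1, -0.0, -0.1]
opening: 15.6
```

Just above the floor with no contact force; open gently to about 40 mm.

Emit:
jog_arm(
  moves=[
    [[0,0,0,0,0,0,0.22],[0,0,0,0,0,0,0.26],[0,0,0,0,0,0,0.32],[0,0,0,0,0,0,0.4],[0,0,0,0,0,0,0.48],[0,0,0,0,0,0,0.48],[0,0,0,0,0,0,0.48]],
  ],
)

```text
t: 22.07
tool_pos: [503.0, -118.8, 116.5]
tcp_rot: [3.077, 0.635, 0.0]
wrist_force: [-0.0, -0.1, 0.5]
opening: 41.1
```

Run:
```python
from h import *
st()
c,p,d=wsnap('w15');cv2.imwrite('pics/w15b.png',cv2.resize(p,None,fx=1.56,fy=1.56,interpolation=cv2.INTER_CUBIC))
```

```text
t 22.07 pos [ 502.97 -118.78  116.53] yaw 23.32 tilt 0.0 F [-0.03 -0.07  0.51] M [ 0.02  -0.023 -0.005] op 41.1 q [-0.23  0.35 -0.15  1.07 -0.    0.93]
```

View pics/w15b.png

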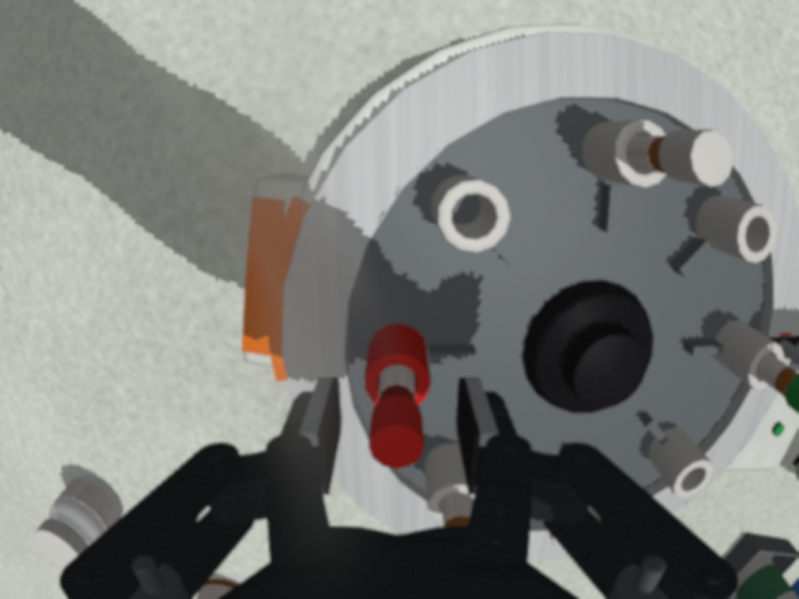

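Emit:
jog_arm(
  moves=[
    [[0,0,-0.05,0,0,0,0.48],[0,0,-0.12,0,0,0,0.48],[0,0,-0.22,0,0,0,0.48],[0,0,-0.35,0,0,0,0.48],[0,0,-0.5,0,0,0,0.48],[0,0,-0.7,0,0,0,0.48],[0,0,-0.9,0,0,0,0.48],[0,0,-1,0,0,0,0.48]],
  ],
)

```text
t: 22.78
tool_pos: [504.3, -119.1, 220.3]
tcp_rot: [3.075, 0.634, 0.007]
wrist_force: [0.9, 0.0, 0.5]
opening: 41.0
```

Emit:
jog_arm(
  moves=[
    [[0,-0.1,-0.2,0,0,0,0.48],[0,-0.3,-0.4,0,0,0,0.48],[0,-0.4,-0.4,0,0,0,0.48],[0,-0.4,-0.4,0,0,0,0.48]],
  ],
)

```text
t: 23.12
tool_pos: [487.2, -80.8, 258.0]
tcp_rot: [3.075, 0.638, 0.005]
wrist_force: [0.2, 0.1, -1.6]
opening: 41.2
```

Run:
```python
from h import *
st()
c,p,d=wsnap('w16');cv2.imwrite('pics/w16b.png',cv2.resize(p,None,fx=1.56,fy=1.56,interpolation=cv2.INTER_CUBIC))
p,d=snapshot('scene');cv2.imwrite('pics/s16.png',cv2.resize(p[155:290,150:280],None,fx=4.4,fy=4.4,interpolation=cv2.INTER_CUBIC))
p,d=snapshot('top');cv2.imwrite('pics/t16.png',p)
for v in range(129,133): print([float(px2w('top',u,v,d[v,u])[2].round(1)) for u in range(264,272)])
```

```text
t 23.12 pos [487.23 -80.78 258.02] yaw 23.44 tilt 0.17 F [ 0.19  0.11 -1.6 ] M [-0.022  0.013 -0.025] op 41.2 q [-0.16  0.22  0.04  1.39  0.    1.  ]
[128.9, 143.3, 144.4, 143.8, 145.9, 151.0, 145.8, 133.5]
[138.8, 142.8, 148.0, 151.1, 145.7, 147.9, 144.7, 135.1]
[133.4, 141.9, 145.7, 144.2, 148.3, 147.9, 144.8, 129.6]
[129.5, 144.4, 142.6, 143.5, 143.3, 143.9, 142.5, 77.6]
```

View pics/w16b.png

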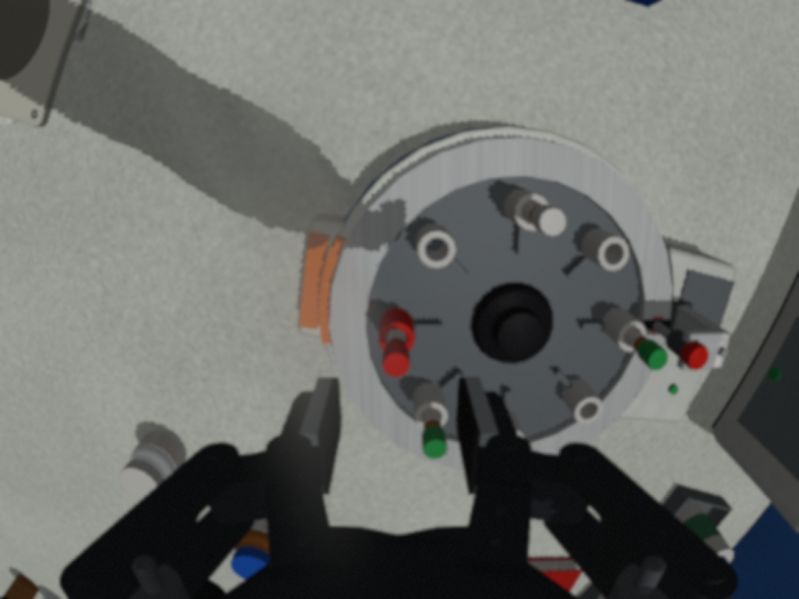

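View pics/s16.png

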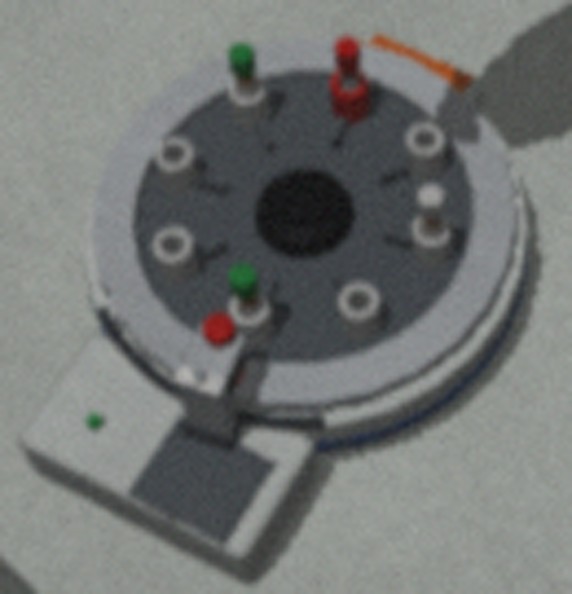

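Run:
```python
from h import *
c,p,d=wload('w16');k=p.shape[1]/799;cc=corr(c)
cv2.imwrite('pics/w16c.png',cv2.resize(p[120:300,230:430],None,fx=3.3,fy=3.3,interpolation=cv2.INTER_CUBIC))
q=np.load('q.npy')
for n,u,v,a in [('red',396,363,180),('greenc',434,447,225),('greena',654,355,0),('white',552,221,90)]:
    A=np.radians(a)+q[3];e=np.array([q[0]+90*np.cos(A),q[1]+90*np.sin(A),145])
    w=watz(u*k,v*k,145,cc)
    uu,vv=int(round(u*k)),int(round(v*k));x=(uu-cc['cx'])/cc['fx'];y=(vv-cc['cy'])/cc['fy'];th=np.hypot(x,y);s=np.tan(th)/th
    dd=np.median(d[vv-3:vv+4,uu-3:uu+4]);W=np.array(cc['R']).T@(np.array([x*s*dd,y*s*dd,dd])-np.array(cc['t']))
    print(n,'exp',e.round(1),'at145',w.round(1),'depth',W.round(1))
```

```text
red exp [ 502.7 -119.5  145. ] at145 [ 502.5 -119.2  145. ] depth [ 502.3 -118.3  147.8]
greenc exp [ 552.  -167.5  145. ] at145 [ 551.6 -168.   145. ] depth [ 550.3 -165.9  147.7]
greena exp [668.  -48.4 145. ] at145 [664.  -47.5 145. ] depth [662.3 -46.8 146.4]
white exp [549.8  -1.2 145. ] at145 [550.   -1.5 145. ] depth [549.6  -1.7 147.1]
```

View pics/w16c.png

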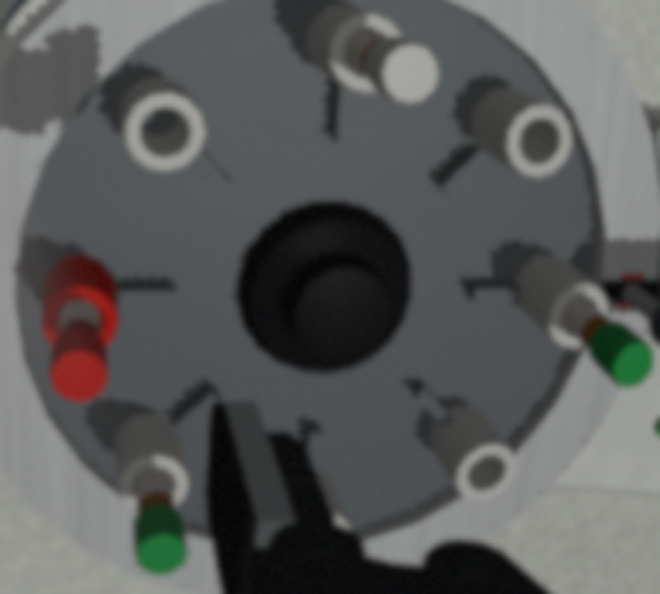

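```bash
python3 -c "
from h import *
st();print(hand_in())"
```

```text
t 23.27 pos [486.78 -82.22 255.58] yaw 23.33 tilt 0.08 F [-0.37 -0.68 -0.38] M [-0.002 -0.046 -0.04 ] op 40.9 q [-0.17  0.22  0.04  1.39 -0.    1.  ]
the job is handed in; nothing more can be done
None
```

The red-capped tube is standing in the red holder with the plunger locked. I handed the job in at about 23 s; `hand_in` gives no verdict.

- **Carousel:** I pushed an empty holder with the shut fingertips through about 79°, going down to millimetre steps at the end. The highest force I read was about 5 N. Its knob dropped from about 153 to 146 mm, and it was still at that height after the tube was placed.
- **Tube:** I gripped the red tube by its cap, lifted it out of the rack and lowered it into the red holder without measurable contact force. I let go about 1 mm above the floor.
- **Last checks:** The cap's position is within 0.5 mm of where a seated tube's cap should be. Its measured height (147.8 mm) matches the other carousel tubes (146.4 to 147.7 mm). The three carousel tubes stand upright. The hand is clear, at 255 mm.
- **Disagreements:** The top camera put the carousel's axis about 3 mm away from the wrist camera. I used a fit over three wrist pictures, and the holder's rim, seen again from above, agreed with it to 0.2 mm. The wrist picture also put the green cap beside the plunger about 4 mm from its expected spot; I put this down to the pixel reading, because that tube looks upright.
- **Not re-measured:** I saw the two other rack tubes still standing after the lift, but did not measure them, the jars or the slide box again at the end. The hand touched none of them, as far as I could tell.

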